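Close the split mould in the trigger bar clamp, then release it

ROBOT

A 6-joint arm with a two-finger parallel gripper is mounted at the origin on the work surface. World frame = base frame: x ahead of the robot, y to its left, z up, the work surface at z = 0. Lengths are in m, angles in rad, forces in N, time in s.
With the tool pointing down it reaches from about 0.3 to 0.875 m from the base axis. Payload 6.4 kg.
Tool frame: the origin (TCP) lies at the very end of the fingers, on their centre line; the grasp point (between the pads) lies 19 mm behind it (ctrl.tcp_to_grasp is the distance from the TCP to the grasp point, in m); z points along the fingers, y is the direction in which the jaws open and shut (so a half turn about z gives the same grasp; the last joint's range is limited). The gripper opens to 85 mm and grips with 20 to 120 N. Pads are 22 mm wide; open, the fingers measure 114 mm over their backs; the gripper's body (76 mm by 85 mm) begins 54 mm behind the grasp point. The pads swing forward as they close: fully open they stand 13 mm farther back than shut.
Start: joints at [0.999, 0.181, 1.607, -0, 1.354, -0.206], TCP at [0.206, 0.537, 0.231] pointing down, gripper open.
Joint ranges: [-2.99, 2.99], [-0.89, 2.07], [0.3, 2.58], [-1.14, 4.28], [0, 2.63], [-3.12, 3.12]. Speed limits (rad/s): [2.57, 2.57, 3.01, 3.14, 3.14, 3.14].

INTERFACE

Orientations are given as a unit quaternion [w, x, y, z].
In Python, from bench import ctrl gives the robot as it stands. The module is installed in compiled form; this text tells all that it offers.
- The arm moves only by the tool drive_tool, never from a script. Its argument "deltas" is a list of rows, each an object with "slide": the shift along the tool's x, y, z as a fraction of full scale, a list of three; "delta_rot": the turn, a rotation vector about the tool's x, y, z as a fraction of full scale, a list of three; "hand": the opening, from 0 (shut) to 1 (fully open). In form: [{"slide": [tx, ty, tz], "delta_rot": [wx, wy, wz], "hand": hand}, ...]. A call has exactly 5 rows; each row shifts and turns the commanded pose from where the row before left it, along the tool's axes as they then stand; what a row does not reach is not made up. Full scale, the value 1, is 50 mm for a shift and 180 degrees for a turn. A row lasts 1/8 s, in which the tool goes at most 62.5 mm and 10.7 degrees, less where a joint would pass 70% of its speed; a pose out of reach is approached as far as the arm can. A call with a number of a shift or a turn outside -1 to 1 is refused whole. A call with a gripper value outside its range is refused whole. The fingers move at their own pace and stop on an object; the grip force is fixed at half the most. Time passes only in rows, so rows that do not move let the fingers close, or fill a call up. It gives the time, the measured TCP pose, the force and the opening at its end, in the units of the state.
- ctrl.get_obs(): the state, without advancing time (a new reading comes with each control period).
- ctrl.camera(name): name is "side" or "top"; returns a dict with "frame" (384x512x3 uint8, red, green, blue), "mtx" (3x3 intrinsics, pixels), "dist" ([k1, k2, p1, p2, k3] as OpenCV has them; the pictures are not rectified), "R" (3x3) and "t" (3): a world point X has camera coordinates R X + t. Camera axes: x right, y down, z forward; pixel columns grow to the right and rows downward; lengths in m; the calibration is good to about 2 mm. A picture is of the moment at which its call begins. There is no depth.
- ctrl.hand_in(): hands the job in, once; it reports no verdict.
The state is a dict: "time_s": time; "q": joint angles; "dq": joint speeds; "joint_efforts": joint torques, N m; "eef_pos": TCP position; "eef_rot": TCP orientation; "wrist_force": force on the tool from outside, world axes, zero at the start; "torque": the same for the moment, N m; "opening": opening from 0.0 (shut) to 1.0 (fully open).
Only numpy, scipy, OpenCV 4.12 (cv2) and the standard library are available. Lean on these libraries where they do the work, as an engineer would, in place of code of your own. Each camera call takes 0.05 s, during which the arm holds its last target.

TASK

Close the split test-bar mould with the bar clamp: squeeze the sprung trigger again and again so the jaw walks the loose half fully home against the fixed half, until the jaw presses it with about 10 newtons (under 7 is too loose, over 14 spoils the mould), let go of the trigger and leave it clamped for at least a second. Then press the release tab so that the jaw lets go of the mould, let the tab up again, and leave the mould closed in its guide. Work the clamp by its trigger and tab only: do not push the jaw, its bar or the mould with the fingers, and leave the things lying around where they are.

Things in the scene. Friction and masses are not known exactly. Their poses are not given: they have to be found in the camera images.
- clamp: Bar clamp fixed on the bench by a 250 x 90 x 10 mm aluminium plate. Origin on the bench under it, z up; +x is the closing direction along the bar, roughly the world's +y (up to 0.45 rad off). In this frame (mm): plate x -145 to 105; grey housing x -125 to -50, y +-22, to z 82; two guide rails 14 high at y +-30; toothed bar 10 wide, to z 49, tail out behind to x -190 with the jaw back.
- grip_top (a point): Centre of the top of the fixed upright black grip, 136 mm above the bench: 20 mm (clamp x) by 28 mm (y) post on the housing, clamp x -120 to -100 mm, behind the trigger. At rest a 28 mm free gap lies between grip and trigger, and both together measure 60 mm over their outer faces.
- seat (a point): Centre of the face of the fixed mould half on which the loose half closes: clamp x 50 mm, z 35 mm. The fixed half is 30 x 50 x 50 mm, with the dark fixed jaw (22 x 60 x 66 mm, to z 76) behind it.
- jaw: Moving jaw: upright 50 x 50 mm plate, pad on springs in front, toothed bar behind. Origin under the pad's unloaded face, z 10 mm, axes as the clamp's. Starts at clamp x -22 to -14 mm; touches a home mould at 6 mm, then gives 1 N per mm until the pad bottoms at 19 mm and load shoots up. Let go, it drops back to the last tooth caught (6 mm apart): holds near 4, 10 (about 3 N) and 15 mm (about 9 N).
- mould: Loose mould half: aluminium block 44 (along clamp x) x 50 x 50 mm, about 0.3 kg, on the base plate between the rails with 1.5 mm play each side. Origin: centre of its underside; axes as the clamp's. Starts 8 to 18 mm short of home; fully home (closed on the fixed half) the origin is at clamp x 28 mm, z 10 mm.
- trigger (a joint): Trigger angle, rad: 0 at rest (upright), grows as squeezed back to the grip (clamp -x), stop at 0.42. Black lever 12 mm thick, 26 wide, pivot at clamp x -66, z 70 mm. Each squeeze takes the jaw one tooth (6 mm) on, caught at 0.30 to 0.36; let it fully back (sprung) before the next. On the last tooth, squeezing on to the stop overloads the mould: stop by force.
- trigger_face (a point): Where to squeeze: on the trigger's front face (clamp +x side), 52 mm above the pivot, 122 mm above the bench, 14 mm below the lever's top; moves 22 mm in a full squeeze. Steady force here: 2 N at rest, 6 to 10 N while walking the jaw; with the mould home it climbs as the pad loads, 13 to 16 N when the 9 N tooth is caught; over 17 N is too much. Squeezing fast adds several N.
- tab (a joint): Release tab angle, rad: -0.2 to -0.01 at rest, depending on the tooth; grows as pressed down, frees the bar at about 0 to 0.05, stop at 0.16. It takes 3 to 8 N under load. tab_top goes down 8 to 17 mm from rest to the stop. The pad's springs then throw the jaw back off the mould. It springs up when let go.
- tab_top (a point): Centre of the top face of the release tab, a steel plate 26 x 30 mm behind the grip, over the bar's tail; at rest 81 to 91 mm above the bench and 49 mm behind the grip's rear face. Press straight down.
- weight_a: Bystander: steel disc weight 64 mm across, 30 mm high with its knob; origin under its centre.
- beaker: Bystander: clear plastic beaker 66 mm across, 85 mm high; origin under its centre.
- timer: Bystander: black lab timer 62 x 48 x 16 mm lying flat; origin under its centre.
- wrench: Bystander: steel wrench 150 mm long lying flat; origin under its middle.
- weight_b: Bystander: steel disc weight 80 mm across, 34 mm high with its knob; origin under its centre.
- stand: Bystander: black plastic cradle 90 x 70 x 57 mm; origin under its centre.
Not all that is in view belongs to the job. Leave any blue, pink or purple look-alike of the jaw alone.

How it is judged:
On the way, in this order (a step that is already met when the one before it is completed fails the run):
1. the mould is home and stays clamped with at least 7 N for 1 s with the trigger let go (x of mould in the frame of clamp above 0.0262 m and contact force between jaw and mould above 7 N and value of joint trigger below 0.05 rad and contact force between the fingers and clamp below 0.5 N), for 1 s.
2. the release tab is pressed down and the jaw lets go of the mould (value of joint tab above 0.02 rad and contact force between jaw and mould below 1 N), for 0.1 s.
At the end, for the whole second after the job is handed in: The loose mould half stands in its guide closed on the fixed half (origin within 1.8 mm of clamp x 28 mm, upright, at rest), the jaw presses on it with less than 1 N, and trigger and tab are let go and back at rest (x of mould in the frame of clamp above 0.0262 m and z of mould in the frame of clamp below 0.013 m and angle between mould's own z axis and vertical below 0.05 rad and linear speed of mould below 0.01 m/s and contact force between jaw and mould below 1 N and value of joint trigger below 0.05 rad and value of joint tab below 0.02 rad); the robot touches nothing.
It fails at once if the jaw presses on the mould with more than 16 N (contact force between jaw and mould above 16 N).
It fails at once if the fingers push the moving jaw, its bar or the mould itself (contact force between the fingers and jaw above 2 N or contact force between the fingers and mould above 2 N).
It fails at once if a bystander (beaker, weights, timer, wrench, black stand) is moved by more than 20 mm (distance of any of weight_a, beaker, timer, wrench, weight_b, stand from where it was at the start of the episode above 0.02 m).
It also fails if it takes over 72 s, if anything falls off the work surface, if the arm or the gripper's body presses on something with over 40 N, if the wrist force passes 120 N, or if a joint passes its speed limit or range.

## Working session

There is one attempt and no reset: what is moved stays moved. The work goes in short steps, Python scripts to look and compute and a tool call to move; the robot and the scene stay as the last step left them, time stands still between calls to the robot, and variables do not carry over. Pictures are saved under pics/ and viewed, and the job is handed in when it is done.

Besides the shell and the picture viewer there is one more tool, called after "Call:" by a JSON object that holds its "api" and its "payload". drive_tool: Moves the arm, as the interface text tells. Its arguments: {"type":"object","properties":{"deltas":{"type":"array","items":{"type":"object","properties":{"slide":{"type":"array","items":{"type":"number"}},"delta_rot":{"type":"array","items":{"type":"number"}},"hand":{"type":"number"}}}}},"required":["deltas"]}

```bash
mkdir -p pics; python3 - <<'E'
from bench import ctrl
import cv2,pickle
print(ctrl.get_obs(), ctrl.tcp_to_grasp)
d={}
for n in("side","top"):
    c=ctrl.camera(n); d[n]=c
    cv2.imwrite(f"pics/{n}0.png",cv2.resize(c["frame"][:,:,::-1],(800,600),interpolation=cv2.INTER_CUBIC))
    print(n,c["mtx"],c["dist"],c["R"],c["t"], -c["R"].T@c["t"])
pickle.dump(d,open("cams.pkl","wb"))
E
```

```text
{'time_s': 0.0, 'q': array([ 9.98702274e-01,  1.81522547e-01,  1.60802774e+00,  1.51573926e-07,
        1.35384263e+00, -2.06280209e-01]), 'dq': array([ 7.80218003e-04, -7.91271402e-04, -3.48974072e-04,  3.92726660e-04,
        1.35089858e-03,  9.96218369e-05]), 'joint_efforts': array([-3.49046240e-04, -4.44903338e+01, -3.51318777e+01, -4.79693263e-04,
        9.56637698e-03,  1.85026573e-05]), 'eef_pos': array([0.20533822, 0.53647097, 0.23038505]), 'eef_rot': array([-3.41610739e-04,  1.81888712e-01,  9.83318710e-01, -8.32788552e-04]), 'wrist_force': array([ 0.25385175, -0.43028794, -0.16816952]), 'torque': array([-0.04963701,  0.06572407, -0.03742916]), 'opening': 0.9998666878538566} 0.0187
side [[376.38736648   0.         255.4987995 ]
 [  0.         376.38736648 192.4528094 ]
 [  0.           0.           1.        ]] [0.01038993 0.         0.         0.         0.        ] [[ 0.95917696 -0.28197284 -0.02169976]
 [-0.20445551 -0.63838168 -0.74206925]
 [ 0.19539064  0.71621236 -0.6699719 ]] [-0.53013004  0.26611054  1.08654349] [ 0.35059586 -0.75779806  0.91392237]
top [[430.36244027   0.         261.58508395]
 [  0.         430.36244027 187.44967506]
 [  0.           0.           1.        ]] [-0.00627953  0.          0.          0.          0.        ] [[-0.02304785 -0.99967058  0.0112929 ]
 [-0.99369683  0.02166764 -0.10998694]
 [ 0.10970602 -0.01375668 -0.99386888]] [0.08569985 0.58947598 1.17877391] [0.45841702 0.08911507 1.23541356]
```

View pics/side0.png

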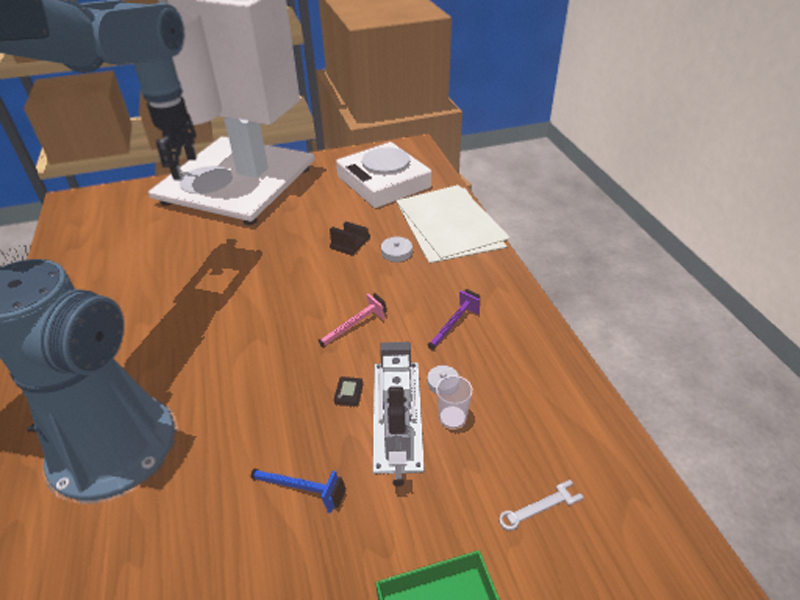

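View pics/top0.png

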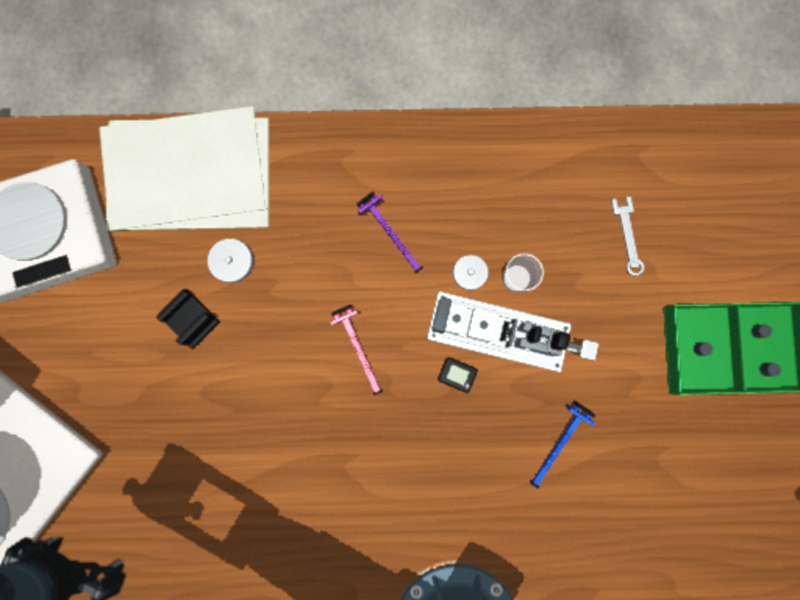

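The side and top views both show the clamp near image centre. In the 800x600 top view it runs from the fixed jaw at about (442,318) to the tab at about (590,350), with the beaker and weight beside it. I'll enlarge it next.

```bash
python3 - <<'E'
import pickle,cv2
d=pickle.load(open("cams.pkl","rb"))
def crop(n,x0,y0,w,h,s):
    f=d[n]["frame"][y0:y0+h,x0:x0+w,::-1]
    f=cv2.resize(f,None,fx=s,fy=s,interpolation=cv2.INTER_CUBIC)
    for i in range(0,w,10):
        cv2.putText(f,str(x0+i),(i*s,10),0,.35,(0,0,255),1); cv2.line(f,(i*s,12),(i*s,18),(0,0,255),1)
    for i in range(0,h,10):
        cv2.putText(f,str(y0+i),(0,i*s+4),0,.35,(0,0,255),1); cv2.line(f,(22,i*s),(28,i*s),(0,0,255),1)
    cv2.imwrite(f"pics/{n}_crop.png",f)
crop("top",265,180,125,64,6)
crop("side",225,210,80,105,5)
E
```

```text
(no output)
```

View pics/top_crop.png

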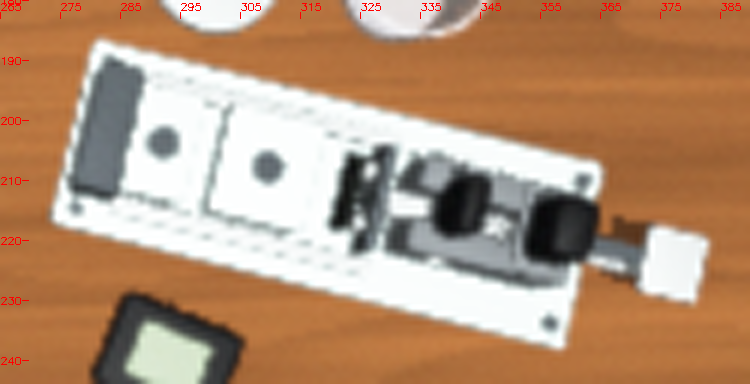

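View pics/side_crop.png

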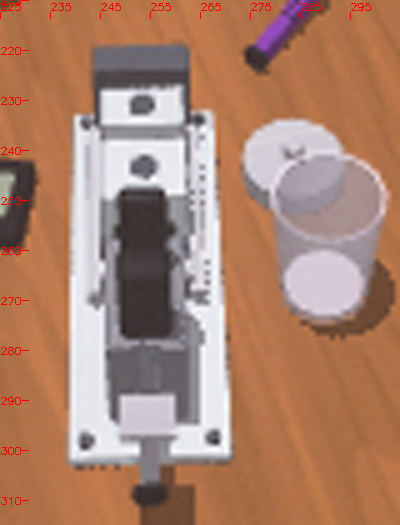

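Plate corners in the enlarged top view, given as full-frame pixels: (281.3,186.7), (365.3,207), (359.3,238), (273.7,216.8). In the side view: (239.8,232.8), (267.8,232.8), (238.6,302.8), (271,301.8). I'll fit the clamp pose to these.

```bash
cat > h.py <<'E'
import pickle,cv2,numpy as np
from scipy.optimize import least_squares
d=pickle.load(open("cams.pkl","rb"))
def proj(n,X):
    c=d[n]; return cv2.projectPoints(np.atleast_2d(np.array(X,float)),cv2.Rodrigues(c["R"])[0],c["t"],c["mtx"],c["dist"])[0][:,0]
def ray(n,p):
    c=d[n]; u=cv2.undistortPoints(np.array([[p]],float),c["mtx"],c["dist"])[0,0]
    return -c["R"].T@c["t"], c["R"].T@np.array([u[0],u[1],1])
def onz(n,p,z):
    o,r=ray(n,p); return o+r*(z-o[2])/r[2]
def tri(ps):
    A=0;b=0
    for n,p in ps:
        o,r=ray(n,p); r/=np.linalg.norm(r); M=np.eye(3)-np.outer(r,r);A=A+M;b=b+M@o
    return np.linalg.solve(A,b)
def c2w(P,x):
    th=x[2]; P=np.atleast_2d(np.array(P,float)); c,s=np.cos(th),np.sin(th)
    return np.c_[x[0]+c*P[:,0]-s*P[:,1], x[1]+s*P[:,0]+c*P[:,1],P[:,2]]
E
python3 - <<'E'
from h import *
C=np.array([[105,-45,10],[-145,-45,10],[-145,45,10],[105,45,10]])/1e3
T=np.array([[281.3,186.7],[365.3,207],[359.3,238],[273.7,216.8]])
S=np.array([[267.8,232.8],[271,301.8],[238.6,302.8],[239.8,232.8]])
for use in("t","s","ts"):
    def f(x):
        w=c2w(C,x);r=[]
        if "t" in use:r.append(proj("top",w)-T)
        if "s" in use:r.append(proj("side",w)-S)
        return np.concatenate(r).ravel()
    s=least_squares(f,[.45,0,1.57]);print(use,s.x,np.abs(s.fun).max().round(2))
x=s.x; np.save("clamp.npy",x)
for nm,p in dict(grip=[-110,0,136],trig_top=[-60,0,136],tface=[-54,0,122],tab=[-169-13+13,0,86],jawtop=[-30,0,60],moldtop=[15,0,60],seat=[50,0,60]).items():
    w=c2w(np.array(p)/1e3,x); print(nm,w[0].round(4),proj("top",w)[0].round(1),proj("side",w)[0].round(1))
t=tri([("top",(377.3,224)),("side",(254.6,293))]);print("tab tri",t)
E
```

```text
t [ 0.52468519 -0.07305965  1.3086633 ] 0.6
s [ 0.52628929 -0.07664096  1.29841579] 0.49
ts [ 0.52547589 -0.07452229  1.30443236] 1.11
grip [ 0.4965 -0.1806  0.136 ] [361.8 217.6] [253.2 262.4]
trig_top [ 0.5097 -0.1324  0.136 ] [342.8 212.9] [252.9 247.2]
tface [ 0.5113 -0.1266  0.122 ] [339.5 212.6] [253.  248.8]
tab [ 0.481  -0.2376  0.086 ] [378.8 223.7] [254.1 293.5]
jawtop [ 0.5176 -0.1035  0.06  ] [326.6 211.7] [253.5 256.2]
moldtop [ 0.5294 -0.0601  0.06  ] [310.6 207.7] [253.2 244. ]
seat [ 0.5386 -0.0263  0.06  ] [298.2 204.6] [253.  235.1]
tab tri [ 0.48177029 -0.23464763  0.08321643]
```

The fit puts the clamp at (0.525,-0.0745), yaw 1.304. The grip, trigger and tab project to where I see them, and the tab triangulates to (0.482,-0.235,0.083), which agrees with the given sizes. I'll align tool y with clamp +x, shut the fingers and go to a point above and in front of the trigger.

Call:
{"api": "drive_tool", "payload": {"deltas": [{"slide": [0, 0, 0], "delta_rot": [0, 0, -0.032], "hand": 0}, {"slide": [-0.67, -0.76, 0], "delta_rot": [0, 0, 0], "hand": 0}, {"slide": [-0.67, -0.76, 0], "delta_rot": [0, 0, 0], "hand": 0}, {"slide": [-0.67, -0.76, 0], "delta_rot": [0, 0, 0], "hand": 0}, {"slide": [-0.67, -0.76, 0], "delta_rot": [0, 0, 0], "hand": 0}]}}

```text
time_s: 0.72
eef_pos: [0.2953, 0.3536, 0.231]
eef_rot: [-0.0, 0.132, 0.991, -0.0]
wrist_force: [-0.3, 0.8, 0.7]
opening: -0.001
```

Call:
{"api": "drive_tool", "payload": {"deltas": [{"slide": [-0.67, -0.76, 0], "delta_rot": [0, 0, 0], "hand": 0}, {"slide": [-0.67, -0.76, 0], "delta_rot": [0, 0, 0], "hand": 0}, {"slide": [-0.67, -0.76, 0], "delta_rot": [0, 0, 0], "hand": 0}, {"slide": [-0.67, -0.76, 0], "delta_rot": [0, 0, 0], "hand": 0}, {"slide": [-0.67, -0.76, 0], "delta_rot": [0, 0, 0], "hand": 0}]}}

```text
time_s: 1.35
eef_pos: [0.4072, 0.1263, 0.2312]
eef_rot: [-0.0, 0.132, 0.991, 0.0]
wrist_force: [1.6, 0.4, 0.5]
opening: 0.002
```

Call:
{"api": "drive_tool", "payload": {"deltas": [{"slide": [-0.67, -0.76, 0], "delta_rot": [0, 0, 0], "hand": 0}, {"slide": [-0.67, -0.76, 0], "delta_rot": [0, 0, 0], "hand": 0}, {"slide": [-0.67, -0.76, 0], "delta_rot": [0, 0, 0], "hand": 0}, {"slide": [-0.67, -0.76, 0], "delta_rot": [0, 0, 0], "hand": 0}, {"slide": [0, 0, 0], "delta_rot": [0, 0, 0], "hand": 0}]}}

```text
time_s: 1.98
eef_pos: [0.4971, -0.0568, 0.2308]
eef_rot: [-0.0, 0.134, 0.991, -0.0]
wrist_force: [-0.4, 0.3, 0.1]
opening: 0.003
```

```bash
cat >> h.py <<'E'
def st():
    from bench import ctrl
    from scipy.spatial.transform import Rotation as R
    o=ctrl.get_obs(); x=np.load("clamp.npy"); c,s=np.cos(x[2]),np.sin(x[2])
    M=np.array([[c,s,0],[-s,c,0],[0,0,1]])
    p=M@(o["eef_pos"]-np.array([x[0],x[1],0])); f=M@o["wrist_force"]
    q=o["eef_rot"]; A=M@R.from_quat([q[1],q[2],q[3],q[0]]).as_matrix()
    print("t",round(o["time_s"],2),"clamp mm",(p*1e3).round(1),"F",f.round(2),"open",round(o["opening"],3)); print("tool axes in clamp",A.round(3).tolist())
    return o
E
python3 -c "
from h import *
print(st()['q'])"
```

```text
t 1.98 clamp mm [  9.7  32.  230.8] F [0.15 0.43 0.15] open 0.003
tool axes in clamp [[0.003, 1.0, -0.001], [1.0, -0.003, 0.0], [0.0, -0.001, -1.0]]
[-3.51027747e-01  1.27213491e-02  1.79079830e+00 -5.54883090e-04
  1.33846571e+00 -1.65232884e+00]
```

Call:
{"api": "drive_tool", "payload": {"deltas": [{"slide": [-0.64, -0.7, 0], "delta_rot": [0, 0, 0], "hand": 0}, {"slide": [0, 0, 0.6], "delta_rot": [0, 0, 0], "hand": 0}, {"slide": [0, 0, 0.6], "delta_rot": [0, 0, 0], "hand": 0}, {"slide": [0, 0, 0.6], "delta_rot": [0, 0, 0], "hand": 0}, {"slide": [0, 0, 0.2], "delta_rot": [0, 0, 0], "hand": 0}]}}

```text
time_s: 2.6
eef_pos: [0.5163, -0.0946, 0.1292]
eef_rot: [-0.002, 0.132, 0.991, 0.001]
wrist_force: [-0.5, -0.6, 0.6]
opening: -0.001
```

```bash
cat >> h.py <<'E'
def look(tag,top=(265,180,125,64,6),side=(215,190,90,110,5),which=("top","side")):
    from bench import ctrl
    for n,(x0,y0,w,h,s) in (("top",top),("side",side)):
        if n not in which: continue
        f=ctrl.camera(n)["frame"][y0:y0+h,x0:x0+w,::-1]
        f=cv2.resize(f,None,fx=s,fy=s,interpolation=cv2.INTER_CUBIC)
        for i in range(0,w,10):
            cv2.putText(f,str(x0+i),(i*s,10),0,.35,(0,0,255),1)
        for i in range(0,h,10):
            cv2.putText(f,str(y0+i),(0,i*s+4),0,.35,(0,0,255),1)
        cv2.imwrite(f"pics/{n}_{tag}.png",f)
E
python3 -c "
from h import *
st();look('a')"
```

```text
t 2.6 clamp mm [-21.7   3.5 129.2] F [-0.76  0.34  0.64] open -0.001
tool axes in clamp [[-0.002, 1.0, 0.001], [1.0, 0.002, 0.004], [0.004, 0.001, -1.0]]
```

View pics/top_a.png

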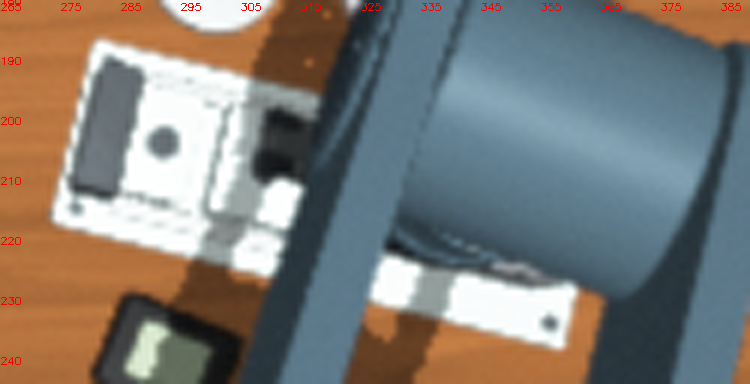

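View pics/side_a.png

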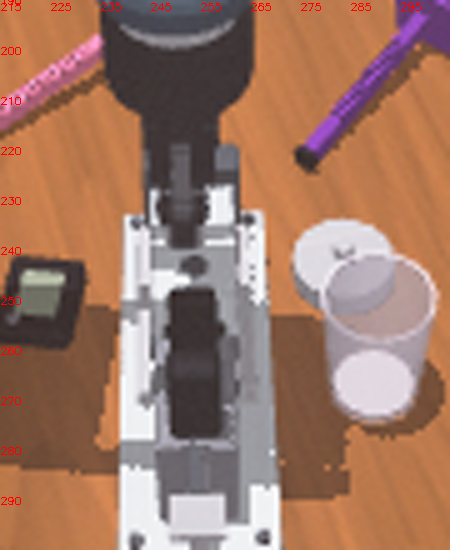

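The side view shows the shut fingertip in front of the trigger at about (251,238), a couple of pixels left of the lever's centre line. The arm covers the clamp in the top view. Next: centre in y, go down to about 121 mm and approach slowly.

Call:
{"api": "drive_tool", "payload": {"deltas": [{"slide": [-0.04, -0.05, 0.1], "delta_rot": [0, 0, 0], "hand": 0}, {"slide": [0, -0.1, 0], "delta_rot": [0, 0, 0], "hand": 0}, {"slide": [0, 0, 0], "delta_rot": [0, 0, 0], "hand": 0}, {"slide": [0, 0, 0], "delta_rot": [0, 0, 0], "hand": 0}, {"slide": [0, 0, 0], "delta_rot": [0, 0, 0], "hand": 0}]}}

```text
time_s: 3.32
eef_pos: [0.5182, -0.1039, 0.1265]
eef_rot: [0.0, 0.132, 0.991, -0.0]
wrist_force: [-0.2, -0.1, -0.8]
opening: 0.001
```

```bash
python3 -c "
from h import *
st();look('b',side=(215,210,90,80,6),which=['side'])"
```

```text
t 3.33 clamp mm [-30.3  -0.7 126.5] F [-0.19  0.2  -0.85] open 0.001
tool axes in clamp [[-0.001, 1.0, -0.0], [1.0, 0.001, -0.0], [-0.0, -0.0, -1.0]]
```

View pics/side_b.png

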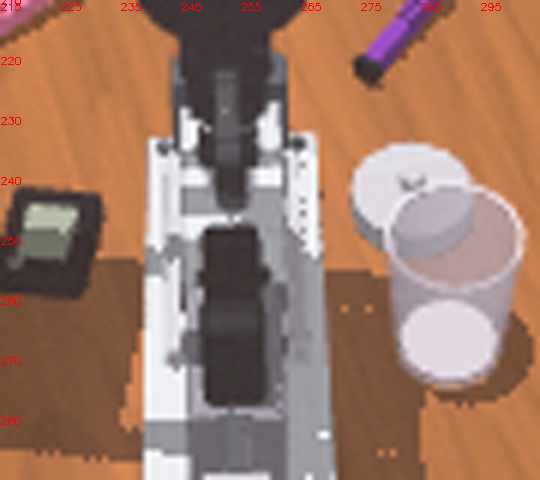

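The fingertip at (253,244) is now lined up with the trigger.

Call:
{"api": "drive_tool", "payload": {"deltas": [{"slide": [0, -0.1, 0.11], "delta_rot": [0, 0, 0], "hand": 0}, {"slide": [0, -0.1, 0], "delta_rot": [0, 0, 0], "hand": 0}, {"slide": [0, 0, 0], "delta_rot": [0, 0, 0], "hand": 0}, {"slide": [0, 0, 0], "delta_rot": [0, 0, 0], "hand": 0}, {"slide": [0, 0, 0], "delta_rot": [0, 0, 0], "hand": 0}]}}

```text
time_s: 4.0
eef_pos: [0.5155, -0.1135, 0.1209]
eef_rot: [0.0, 0.132, 0.991, -0.0]
wrist_force: [0.3, -0.2, -1.0]
opening: -0.001
```

```bash
python3 -c "
from h import *
st()"
```

```text
t 4.0 clamp mm [-40.2  -0.7 120.9] F [-0.11 -0.31 -0.99] open -0.001
tool axes in clamp [[-0.001, 1.0, -0.0], [1.0, 0.001, -0.0], [-0.0, -0.0, -1.0]]
```

Call:
{"api": "drive_tool", "payload": {"deltas": [{"slide": [0, -0.04, 0], "delta_rot": [0, 0, 0], "hand": 0}, {"slide": [0, -0.04, 0], "delta_rot": [0, 0, 0], "hand": 0}, {"slide": [0, -0.04, 0], "delta_rot": [0, 0, 0], "hand": 0}, {"slide": [0, 0, 0], "delta_rot": [0, 0, 0], "hand": 0}, {"slide": [0, 0, 0], "delta_rot": [0, 0, 0], "hand": 0}]}}

```text
time_s: 4.62
eef_pos: [0.514, -0.1191, 0.1209]
eef_rot: [0.0, 0.132, 0.991, 0.0]
wrist_force: [0.0, 1.9, 1.5]
opening: 0.002
```

```bash
python3 -c "
from h import *
st()"
```

```text
t 4.62 clamp mm [-46.1  -0.6 120.9] F [1.84 0.46 1.48] open 0.002
tool axes in clamp [[-0.001, 1.0, 0.0], [1.0, 0.001, -0.0], [-0.0, 0.0, -1.0]]
```

Call:
{"api": "drive_tool", "payload": {"deltas": [{"slide": [0, -0.04, 0], "delta_rot": [0, 0, 0], "hand": 0}, {"slide": [0, -0.04, 0], "delta_rot": [0, 0, 0], "hand": 0}, {"slide": [0, 0, 0], "delta_rot": [0, 0, 0], "hand": 0}, {"slide": [0, 0, 0], "delta_rot": [0, 0, 0], "hand": 0}, {"slide": [0, 0, 0], "delta_rot": [0, 0, 0], "hand": 0}]}}

```text
time_s: 5.25
eef_pos: [0.5129, -0.1232, 0.1208]
eef_rot: [0.0, 0.132, 0.991, -0.0]
wrist_force: [0.5, 2.1, 1.6]
opening: 0.001
```

```bash
python3 -c "
from h import *
st()"
```

```text
t 5.25 clamp mm [-50.3  -0.7 120.8] F [2.18 0.11 1.57] open 0.001
tool axes in clamp [[-0.001, 1.0, -0.0], [1.0, 0.001, -0.0], [-0.0, -0.0, -1.0]]
```

Contact came at clamp x of about -45.5 mm with 2 N, as expected. Now I'll squeeze to about -65 mm (trigger angle of about 0.38).

Call:
{"api": "drive_tool", "payload": {"deltas": [{"slide": [0, -0.08, 0], "delta_rot": [0, 0, 0], "hand": 0}, {"slide": [0, -0.08, 0], "delta_rot": [0, 0, 0], "hand": 0}, {"slide": [0, -0.06, 0], "delta_rot": [0, 0, 0], "hand": 0}, {"slide": [0, -0.04, 0], "delta_rot": [0, 0, 0], "hand": 0}, {"slide": [0, 0, 0], "delta_rot": [0, 0, 0], "hand": 0}]}}

```text
time_s: 5.88
eef_pos: [0.5091, -0.1357, 0.1205]
eef_rot: [-0.0, 0.132, 0.991, 0.0]
wrist_force: [0.7, 4.1, -1.3]
opening: -0.003
```

```bash
python3 -c "
from h import *
st()"
```

```text
t 5.88 clamp mm [-63.4  -0.3 120.5] F [ 4.17  0.37 -1.3 ] open -0.003
tool axes in clamp [[-0.001, 1.0, 0.0], [1.0, 0.001, 0.001], [0.001, 0.0, -1.0]]
```

Call:
{"api": "drive_tool", "payload": {"deltas": [{"slide": [0, -0.03, 0], "delta_rot": [0, 0, 0], "hand": 0}, {"slide": [0, -0.02, 0], "delta_rot": [0, 0, 0], "hand": 0}, {"slide": [0, 0, 0], "delta_rot": [0, 0, 0], "hand": 0}, {"slide": [0, 0, 0], "delta_rot": [0, 0, 0], "hand": 0}, {"slide": [0, 0, 0], "delta_rot": [0, 0, 0], "hand": 0}]}}

```text
time_s: 6.5
eef_pos: [0.5086, -0.138, 0.1207]
eef_rot: [-0.0, 0.132, 0.991, 0.0]
wrist_force: [-0.3, 4.2, -0.6]
opening: 0.002
```

```bash
python3 -c "
from h import *
st();look('c',side=(215,210,90,100,6),which=['side'])"
```

```text
t 6.5 clamp mm [-65.7  -0.5 120.7] F [ 3.96  1.38 -0.56] open 0.002
tool axes in clamp [[-0.001, 1.0, -0.0], [1.0, 0.001, 0.0], [0.0, -0.0, -1.0]]
```

View pics/side_c.png

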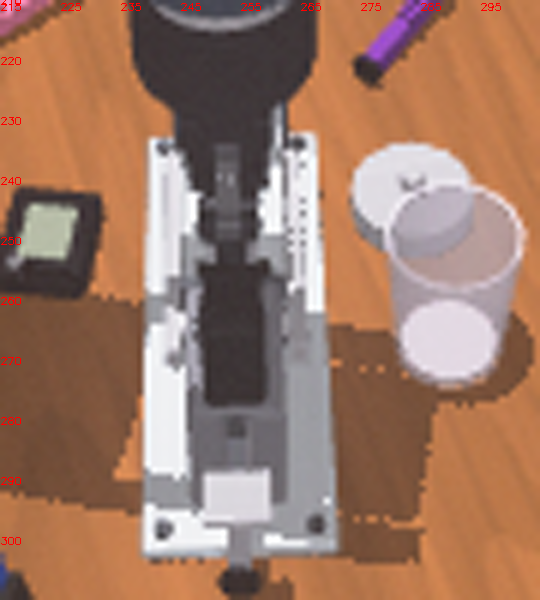

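The tail of the bar has moved from row 308.6 to 306.7, about 6 mm, so the jaw advanced one tooth. Now let the trigger back, then repeat.

Call:
{"api": "drive_tool", "payload": {"deltas": [{"slide": [0, 0.16, 0], "delta_rot": [0, 0, 0], "hand": 0}, {"slide": [0, 0.16, 0], "delta_rot": [0, 0, 0], "hand": 0}, {"slide": [0, 0.14, 0], "delta_rot": [0, 0, 0], "hand": 0}, {"slide": [0, 0, 0], "delta_rot": [0, 0, 0], "hand": 0}, {"slide": [0, 0, 0], "delta_rot": [0, 0, 0], "hand": 0}]}}

```text
time_s: 7.18
eef_pos: [0.5148, -0.116, 0.1208]
eef_rot: [0.0, 0.132, 0.991, -0.0]
wrist_force: [-0.2, 0.0, -0.8]
opening: 0.001
```

```bash
python3 -c "
from h import *
st();look('d',side=(215,210,90,100,6),which=['side'])"
```

```text
t 7.17 clamp mm [-42.8  -0.7 120.8] F [-0.04  0.23 -0.82] open 0.001
tool axes in clamp [[-0.001, 1.0, -0.0], [1.0, 0.001, -0.0], [-0.0, -0.0, -1.0]]
```

View pics/side_d.png

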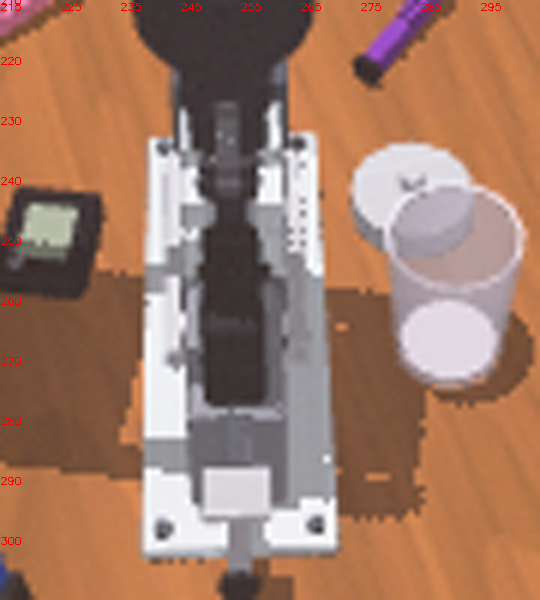

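The trigger is upright again and the tail tip is at about (238,307.3), so the tooth is held. Second squeeze.

Call:
{"api": "drive_tool", "payload": {"deltas": [{"slide": [0, -0.12, 0], "delta_rot": [0, 0, 0], "hand": 0}, {"slide": [0, -0.12, 0], "delta_rot": [0, 0, 0], "hand": 0}, {"slide": [0, -0.12, 0], "delta_rot": [0, 0, 0], "hand": 0}, {"slide": [0, -0.06, 0], "delta_rot": [0, 0, 0], "hand": 0}, {"slide": [0, -0.04, 0], "delta_rot": [0, 0, 0], "hand": 0}]}}

```text
time_s: 7.85
eef_pos: [0.5085, -0.1381, 0.1205]
eef_rot: [-0.0, 0.132, 0.991, 0.0]
wrist_force: [0.5, 4.7, -1.7]
opening: 0.002
```

```bash
python3 -c "
from h import *
st();look('e',side=(235,270,40,50,10),which=['side'])"
```

```text
t 7.85 clamp mm [-65.8  -0.3 120.5] F [ 4.65  0.8  -1.71] open 0.002
tool axes in clamp [[-0.001, 1.0, 0.0], [1.0, 0.001, 0.001], [0.001, 0.0, -1.0]]
```

Call:
{"api": "drive_tool", "payload": {"deltas": [{"slide": [0, 0.14, 0], "delta_rot": [0, 0, 0], "hand": 0}, {"slide": [0, 0.16, 0], "delta_rot": [0, 0, 0], "hand": 0}, {"slide": [0, 0.16, 0], "delta_rot": [0, 0, 0], "hand": 0}, {"slide": [0, 0, 0], "delta_rot": [0, 0, 0], "hand": 0}, {"slide": [0, 0, 0], "delta_rot": [0, 0, 0], "hand": 0}]}}

```text
time_s: 8.52
eef_pos: [0.5148, -0.116, 0.1208]
eef_rot: [0.0, 0.132, 0.991, -0.0]
wrist_force: [-0.2, 0.2, -0.1]
opening: -0.001
```

```bash
python3 -c "
from h import *
st();look('f',side=(235,270,40,50,10),which=['side'])"
```

```text
t 8.53 clamp mm [-42.8  -0.7 120.8] F [ 0.18  0.21 -0.12] open -0.001
tool axes in clamp [[-0.001, 1.0, -0.0], [1.0, 0.001, -0.0], [-0.0, -0.0, -1.0]]
```

View pics/side_e.png

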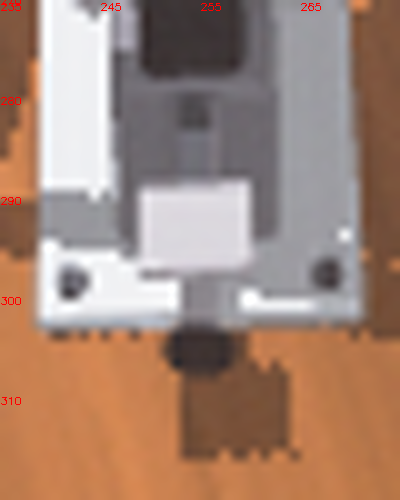

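View pics/side_f.png

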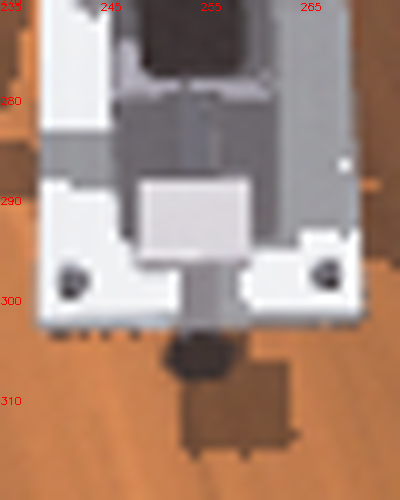

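The tail tip went to row 305.5, so the second tooth is held at 4–5 N of trigger force. Third squeeze.

Call:
{"api": "drive_tool", "payload": {"deltas": [{"slide": [0, -0.12, 0], "delta_rot": [0, 0, 0], "hand": 0}, {"slide": [0, -0.12, 0], "delta_rot": [0, 0, 0], "hand": 0}, {"slide": [0, -0.12, 0], "delta_rot": [0, 0, 0], "hand": 0}, {"slide": [0, -0.06, 0], "delta_rot": [0, 0, 0], "hand": 0}, {"slide": [0, -0.04, 0], "delta_rot": [0, 0, 0], "hand": 0}]}}

```text
time_s: 9.2
eef_pos: [0.5085, -0.138, 0.1205]
eef_rot: [-0.0, 0.132, 0.991, 0.0]
wrist_force: [1.4, 4.3, -1.8]
opening: 0.002
```

```bash
python3 -c "
from h import *
st()
x=np.load('clamp.npy')
for t in(-190,-184,-178,-172,-166,-160,-154,-150): print(t,proj('side',c2w([t/1e3,0,.044],x))[0].round(1))"
```

```text
t 9.2 clamp mm [-65.7  -0.3 120.5] F [ 4.52 -0.22 -1.8 ] open 0.002
tool axes in clamp [[-0.001, 1.0, 0.001], [1.0, 0.001, 0.001], [0.001, 0.001, -1.0]]
-190 [254.6 309.9]
-184 [254.5 307.8]
-178 [254.5 305.7]
-172 [254.5 303.6]
-166 [254.4 301.6]
-160 [254.4 299.5]
-154 [254.3 297.5]
-150 [254.3 296.2]
```

Call:
{"api": "drive_tool", "payload": {"deltas": [{"slide": [0, 0.14, 0], "delta_rot": [0, 0, 0], "hand": 0}, {"slide": [0, 0.16, 0], "delta_rot": [0, 0, 0], "hand": 0}, {"slide": [0, 0.16, 0], "delta_rot": [0, 0, 0], "hand": 0}, {"slide": [0, 0, 0], "delta_rot": [0, 0, 0], "hand": 0}, {"slide": [0, 0, 0], "delta_rot": [0, 0, 0], "hand": 0}]}}

```text
time_s: 9.82
eef_pos: [0.5148, -0.116, 0.1208]
eef_rot: [0.0, 0.132, 0.991, -0.0]
wrist_force: [-0.7, 0.2, -0.5]
opening: 0.003
```

```bash
python3 -c "
from h import *
st();look('g',side=(215,220,90,95,6),which=['side'])"
```

```text
t 9.82 clamp mm [-42.8  -0.7 120.8] F [-0.01  0.72 -0.54] open 0.003
tool axes in clamp [[-0.002, 1.0, -0.0], [1.0, 0.002, -0.0], [-0.0, -0.0, -1.0]]
```

View pics/side_g.png

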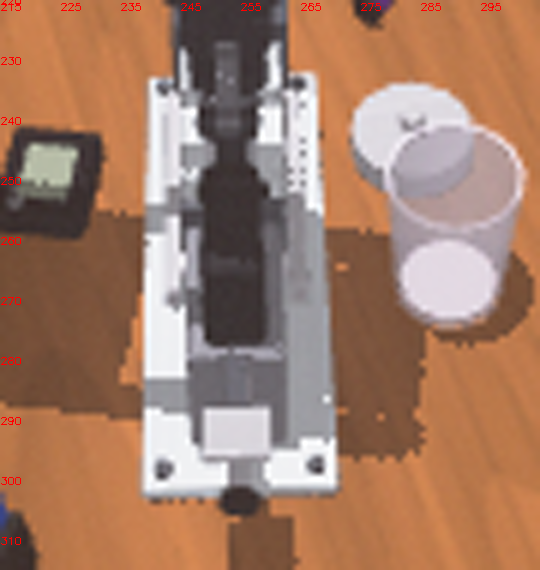

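The tail tip is at row 303.3, so three teeth are held and the jaw is at about -2 mm. Fourth squeeze.

Call:
{"api": "drive_tool", "payload": {"deltas": [{"slide": [0, -0.12, 0], "delta_rot": [0, 0, 0], "hand": 0}, {"slide": [0, -0.12, 0], "delta_rot": [0, 0, 0], "hand": 0}, {"slide": [0, -0.12, 0], "delta_rot": [0, 0, 0], "hand": 0}, {"slide": [0, -0.06, 0], "delta_rot": [0, 0, 0], "hand": 0}, {"slide": [0, -0.04, 0], "delta_rot": [0, 0, 0], "hand": 0}]}}

```text
time_s: 10.5
eef_pos: [0.5085, -0.138, 0.1204]
eef_rot: [-0.0, 0.132, 0.991, 0.0]
wrist_force: [1.2, 5.2, -1.3]
opening: -0.004
```

```bash
python3 -c "
from h import *
st()"
```

```text
t 10.5 clamp mm [-65.7  -0.3 120.4] F [ 5.35  0.23 -1.28] open -0.004
tool axes in clamp [[-0.001, 1.0, 0.001], [1.0, 0.001, 0.001], [0.001, 0.001, -1.0]]
```

Call:
{"api": "drive_tool", "payload": {"deltas": [{"slide": [0, 0.14, 0], "delta_rot": [0, 0, 0], "hand": 0}, {"slide": [0, 0.16, 0], "delta_rot": [0, 0, 0], "hand": 0}, {"slide": [0, 0.16, 0], "delta_rot": [0, 0, 0], "hand": 0}, {"slide": [0, 0, 0], "delta_rot": [0, 0, 0], "hand": 0}, {"slide": [0, 0, 0], "delta_rot": [0, 0, 0], "hand": 0}]}}

```text
time_s: 11.12
eef_pos: [0.5148, -0.1159, 0.1208]
eef_rot: [-0.0, 0.132, 0.991, -0.0]
wrist_force: [0.7, -0.4, 0.5]
opening: 0.001
```

```bash
python3 -c "
from h import *
st();look('h',side=(215,220,90,95,6))"
```

```text
t 11.12 clamp mm [-42.7  -0.6 120.8] F [-0.18 -0.81  0.5 ] open 0.001
tool axes in clamp [[-0.002, 1.0, -0.0], [1.0, 0.002, -0.0], [-0.0, -0.0, -1.0]]
```

View pics/side_h.png

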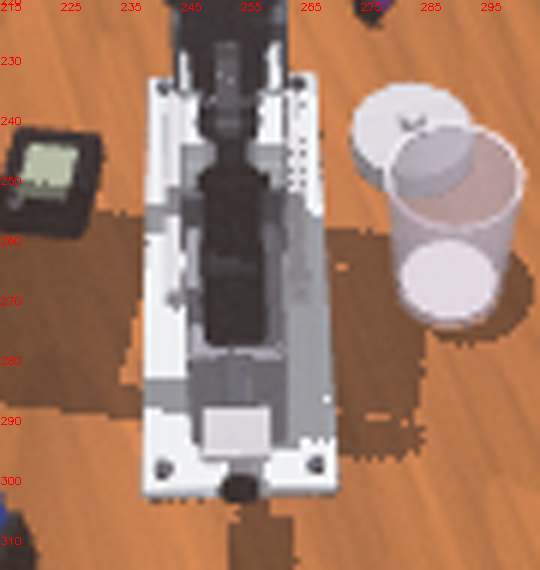

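View pics/top_h.png

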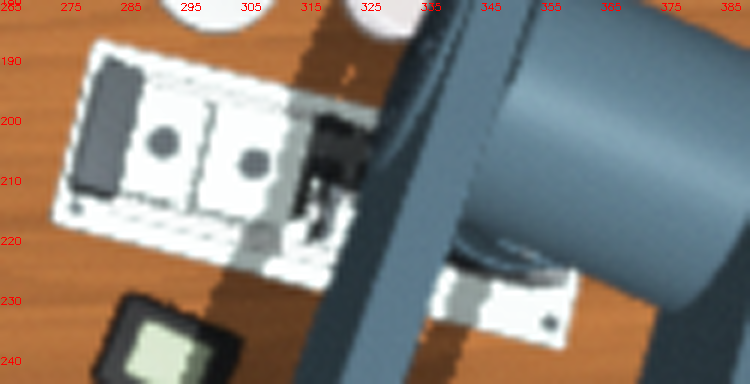

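The tail tip is at row 301.2. In the top view the loose half's dot has moved from (268,168) to (254,163) in crop pixels, which leaves the mould about 5–6 mm short, so the jaw is near -2 mm. The next squeeze should take it to about 4 mm.

Call:
{"api": "drive_tool", "payload": {"deltas": [{"slide": [0, -0.12, 0], "delta_rot": [0, 0, 0], "hand": 0}, {"slide": [0, -0.12, 0], "delta_rot": [0, 0, 0], "hand": 0}, {"slide": [0, -0.1, 0], "delta_rot": [0, 0, 0], "hand": 0}, {"slide": [0, 0, 0], "delta_rot": [0, 0, 0], "hand": 0}, {"slide": [0, 0, 0], "delta_rot": [0, 0, 0], "hand": 0}]}}

```text
time_s: 11.85
eef_pos: [0.5102, -0.1323, 0.1206]
eef_rot: [-0.0, 0.132, 0.991, 0.0]
wrist_force: [1.7, 2.3, -1.8]
opening: 0.001
```

```bash
python3 -c "
from h import *
st()"
```

```text
t 11.85 clamp mm [-59.8  -0.5 120.6] F [ 2.71 -1.02 -1.83] open 0.001
tool axes in clamp [[-0.001, 1.0, 0.0], [1.0, 0.001, 0.0], [0.0, 0.0, -1.0]]
```

Call:
{"api": "drive_tool", "payload": {"deltas": [{"slide": [0, -0.04, 0], "delta_rot": [0, 0, 0], "hand": 0}, {"slide": [0, -0.04, 0], "delta_rot": [0, 0, 0], "hand": 0}, {"slide": [0, -0.04, 0], "delta_rot": [0, 0, 0], "hand": 0}, {"slide": [0, 0, 0], "delta_rot": [0, 0, 0], "hand": 0}, {"slide": [0, 0, 0], "delta_rot": [0, 0, 0], "hand": 0}]}}

```text
time_s: 12.48
eef_pos: [0.5086, -0.1381, 0.1207]
eef_rot: [-0.0, 0.132, 0.991, 0.0]
wrist_force: [0.3, 3.8, -1.3]
opening: 0.0
```

```bash
python3 -c "
from h import *
st()"
```

```text
t 12.47 clamp mm [-65.7  -0.5 120.7] F [ 3.74  0.66 -1.29] open 0.0
tool axes in clamp [[-0.001, 1.0, 0.0], [1.0, 0.001, 0.0], [0.0, 0.0, -1.0]]
```

Call:
{"api": "drive_tool", "payload": {"deltas": [{"slide": [0, 0.14, 0], "delta_rot": [0, 0, 0], "hand": 0}, {"slide": [0, 0.16, 0], "delta_rot": [0, 0, 0], "hand": 0}, {"slide": [0, 0.16, 0], "delta_rot": [0, 0, 0], "hand": 0}, {"slide": [0, 0, 0], "delta_rot": [0, 0, 0], "hand": 0}, {"slide": [0, 0, 0], "delta_rot": [0, 0, 0], "hand": 0}]}}

```text
time_s: 13.1
eef_pos: [0.5148, -0.116, 0.1208]
eef_rot: [-0.0, 0.132, 0.991, -0.0]
wrist_force: [-0.2, -0.1, 0.4]
opening: -0.001
```

```bash
python3 -c "
from h import *
st();look('i',side=(215,220,90,95,6))"
```

```text
t 13.1 clamp mm [-42.8  -0.6 120.8] F [-0.12  0.13  0.41] open -0.001
tool axes in clamp [[-0.001, 1.0, -0.0], [1.0, 0.001, -0.0], [-0.0, -0.0, -1.0]]
```

View pics/side_i.png

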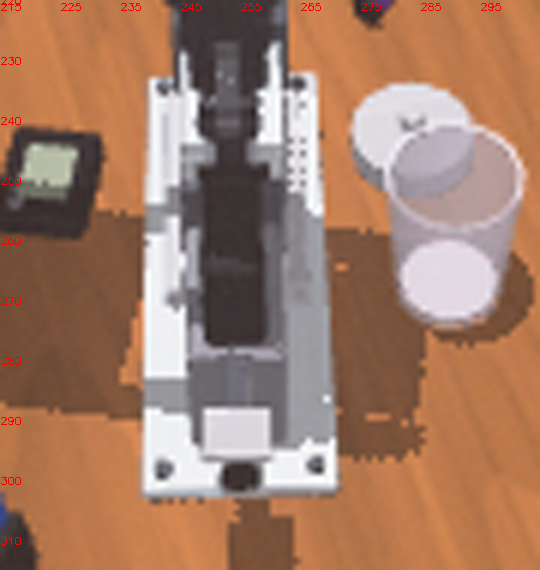

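View pics/top_i.png

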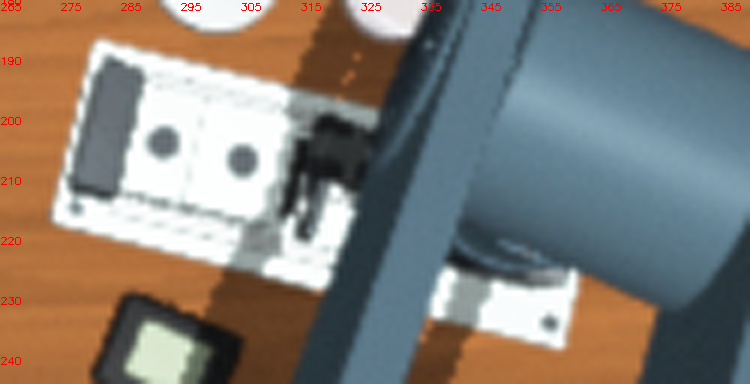

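The loose half's dot is at (242,160), 81 crop px (about 37 mm) from the fixed half's dot, and the dark seam is gone. The mould is home and the jaw is near 4 mm. Squeeze for the 10 mm tooth, in two stages.

Call:
{"api": "drive_tool", "payload": {"deltas": [{"slide": [0, -0.12, 0], "delta_rot": [0, 0, 0], "hand": 0}, {"slide": [0, -0.12, 0], "delta_rot": [0, 0, 0], "hand": 0}, {"slide": [0, -0.1, 0], "delta_rot": [0, 0, 0], "hand": 0}, {"slide": [0, 0, 0], "delta_rot": [0, 0, 0], "hand": 0}, {"slide": [0, 0, 0], "delta_rot": [0, 0, 0], "hand": 0}]}}

```text
time_s: 13.82
eef_pos: [0.5103, -0.1321, 0.1205]
eef_rot: [-0.0, 0.132, 0.991, 0.0]
wrist_force: [2.5, 3.9, -2.6]
opening: -0.001
```

```bash
python3 -c "
from h import *
st()"
```

```text
t 13.82 clamp mm [-59.6  -0.5 120.5] F [ 4.41 -1.4  -2.58] open -0.001
tool axes in clamp [[-0.001, 1.0, 0.0], [1.0, 0.001, 0.0], [0.0, 0.0, -1.0]]
```

Call:
{"api": "drive_tool", "payload": {"deltas": [{"slide": [0, -0.04, 0], "delta_rot": [0, 0, 0], "hand": 0}, {"slide": [0, -0.04, 0], "delta_rot": [0, 0, 0], "hand": 0}, {"slide": [0, -0.04, 0], "delta_rot": [0, 0, 0], "hand": 0}, {"slide": [0, 0, 0], "delta_rot": [0, 0, 0], "hand": 0}, {"slide": [0, 0, 0], "delta_rot": [0, 0, 0], "hand": 0}]}}

```text
time_s: 14.45
eef_pos: [0.5086, -0.1372, 0.1204]
eef_rot: [-0.0, 0.132, 0.991, 0.001]
wrist_force: [3.3, 6.6, -1.8]
opening: 0.002
```

```bash
python3 -c "
from h import *
st()"
```

```text
t 14.45 clamp mm [-64.9  -0.2 120.4] F [ 7.24 -1.4  -1.85] open 0.002
tool axes in clamp [[-0.001, 1.0, 0.001], [1.0, 0.001, 0.001], [0.001, 0.001, -1.0]]
```

Call:
{"api": "drive_tool", "payload": {"deltas": [{"slide": [0, 0.14, 0], "delta_rot": [0, 0, 0], "hand": 0}, {"slide": [0, 0.16, 0], "delta_rot": [0, 0, 0], "hand": 0}, {"slide": [0, 0.16, 0], "delta_rot": [0, 0, 0], "hand": 0}, {"slide": [0, 0, 0], "delta_rot": [0, 0, 0], "hand": 0}, {"slide": [0, 0, 0], "delta_rot": [0, 0, 0], "hand": 0}]}}

```text
time_s: 15.08
eef_pos: [0.5148, -0.1161, 0.1208]
eef_rot: [0.0, 0.132, 0.991, -0.0]
wrist_force: [0.1, 0.1, -0.8]
opening: 0.004
```

```bash
python3 -c "
from h import *
st();look('j',side=(215,220,90,95,6),which=['side'])"
```

```text
t 15.07 clamp mm [-42.9  -0.7 120.8] F [ 0.08 -0.07 -0.79] open 0.004
tool axes in clamp [[-0.001, 1.0, -0.0], [1.0, 0.001, -0.0], [-0.0, -0.0, -1.0]]
```

View pics/side_j.png

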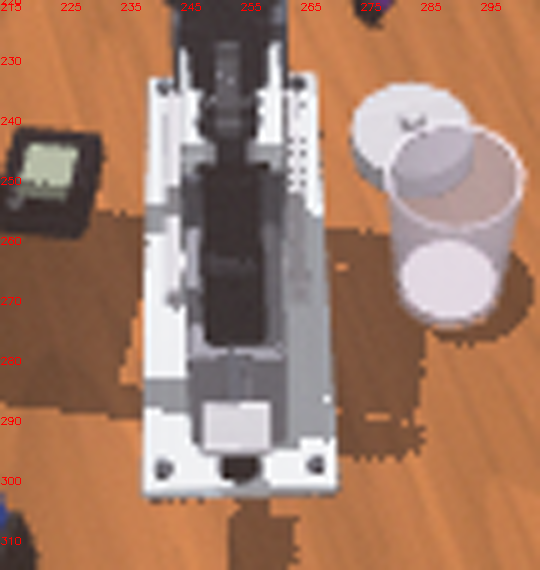

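The tail is at row 297.8 and the trigger force peaked at 7 N, so the jaw holds the 10 mm tooth. Now the final squeeze, slowly and by force.

Call:
{"api": "drive_tool", "payload": {"deltas": [{"slide": [0, -0.12, 0], "delta_rot": [0, 0, 0], "hand": 0}, {"slide": [0, -0.12, 0], "delta_rot": [0, 0, 0], "hand": 0}, {"slide": [0, -0.08, 0], "delta_rot": [0, 0, 0], "hand": 0}, {"slide": [0, -0.02, 0], "delta_rot": [0, 0, 0], "hand": 0}, {"slide": [0, 0, 0], "delta_rot": [0, 0, 0], "hand": 0}]}}

```text
time_s: 15.75
eef_pos: [0.5105, -0.1315, 0.1206]
eef_rot: [0.0, 0.133, 0.991, 0.001]
wrist_force: [2.9, 6.0, 0.5]
opening: -0.002
```

```bash
python3 -c "
from h import *
st()"
```

```text
t 15.75 clamp mm [-58.9  -0.6 120.6] F [ 6.59 -1.23  0.51] open -0.002
tool axes in clamp [[-0.001, 1.0, 0.003], [1.0, 0.001, 0.0], [0.0, 0.003, -1.0]]
```

Call:
{"api": "drive_tool", "payload": {"deltas": [{"slide": [0, -0.02, 0], "delta_rot": [0, 0, 0], "hand": 0}, {"slide": [0, -0.02, 0], "delta_rot": [0, 0, 0], "hand": 0}, {"slide": [0, 0, 0], "delta_rot": [0, 0, 0], "hand": 0}, {"slide": [0, 0, 0], "delta_rot": [0, 0, 0], "hand": 0}, {"slide": [0, 0, 0], "delta_rot": [0, 0, 0], "hand": 0}]}}

```text
time_s: 16.38
eef_pos: [0.5101, -0.133, 0.1205]
eef_rot: [0.0, 0.132, 0.991, 0.001]
wrist_force: [2.9, 7.5, -1.1]
opening: -0.004
```

```bash
python3 -c "
from h import *
st()"
```

```text
t 16.38 clamp mm [-60.5  -0.5 120.5] F [ 7.99 -0.8  -1.15] open -0.004
tool axes in clamp [[-0.001, 1.0, 0.003], [1.0, 0.001, 0.0], [0.0, 0.003, -1.0]]
```

Call:
{"api": "drive_tool", "payload": {"deltas": [{"slide": [0, -0.02, 0], "delta_rot": [0, 0, 0], "hand": 0}, {"slide": [0, -0.02, 0], "delta_rot": [0, 0, 0], "hand": 0}, {"slide": [0, 0, 0], "delta_rot": [0, 0, 0], "hand": 0}, {"slide": [0, 0, 0], "delta_rot": [0, 0, 0], "hand": 0}, {"slide": [0, 0, 0], "delta_rot": [0, 0, 0], "hand": 0}]}}

```text
time_s: 17.0
eef_pos: [0.5096, -0.1347, 0.1202]
eef_rot: [0.0, 0.132, 0.991, 0.002]
wrist_force: [5.2, 7.3, -2.8]
opening: -0.001
```

```bash
python3 -c "
from h import *
st()"
```

```text
t 17.0 clamp mm [-62.2  -0.5 120.2] F [ 8.42 -3.11 -2.77] open -0.001
tool axes in clamp [[-0.001, 1.0, 0.003], [1.0, 0.001, 0.0], [0.0, 0.003, -1.0]]
```

Call:
{"api": "drive_tool", "payload": {"deltas": [{"slide": [0, -0.02, 0], "delta_rot": [0, 0, 0], "hand": 0}, {"slide": [0, 0, 0], "delta_rot": [0, 0, 0], "hand": 0}, {"slide": [0, 0, 0], "delta_rot": [0, 0, 0], "hand": 0}, {"slide": [0, 0, 0], "delta_rot": [0, 0, 0], "hand": 0}, {"slide": [0, 0, 0], "delta_rot": [0, 0, 0], "hand": 0}]}}

```text
time_s: 17.62
eef_pos: [0.5093, -0.1355, 0.1201]
eef_rot: [0.0, 0.132, 0.991, 0.002]
wrist_force: [5.1, 9.0, -3.3]
opening: -0.001
```

```bash
python3 -c "
from h import *
st()"
```

```text
t 17.62 clamp mm [-63.1  -0.5 120.1] F [10.01 -2.59 -3.25] open -0.001
tool axes in clamp [[-0.001, 1.0, 0.004], [1.0, 0.001, 0.0], [0.0, 0.004, -1.0]]
```

Call:
{"api": "drive_tool", "payload": {"deltas": [{"slide": [0, -0.02, 0], "delta_rot": [0, 0, 0], "hand": 0}, {"slide": [0, 0, 0], "delta_rot": [0, 0, 0], "hand": 0}, {"slide": [0, 0, 0], "delta_rot": [0, 0, 0], "hand": 0}, {"slide": [0, 0, 0], "delta_rot": [0, 0, 0], "hand": 0}, {"slide": [0, 0, 0], "delta_rot": [0, 0, 0], "hand": 0}]}}

```text
time_s: 18.25
eef_pos: [0.5089, -0.1364, 0.1201]
eef_rot: [0.0, 0.132, 0.991, 0.002]
wrist_force: [3.9, 9.4, -2.3]
opening: 0.001
```

```bash
python3 -c "
from h import *
st();look('k',side=(215,220,90,95,6),which=['side'])"
```

```text
t 18.25 clamp mm [-64.   -0.3 120.1] F [10.07 -1.28 -2.26] open 0.001
tool axes in clamp [[-0.001, 1.0, 0.004], [1.0, 0.001, 0.0], [0.0, 0.004, -1.0]]
```

View pics/side_k.png

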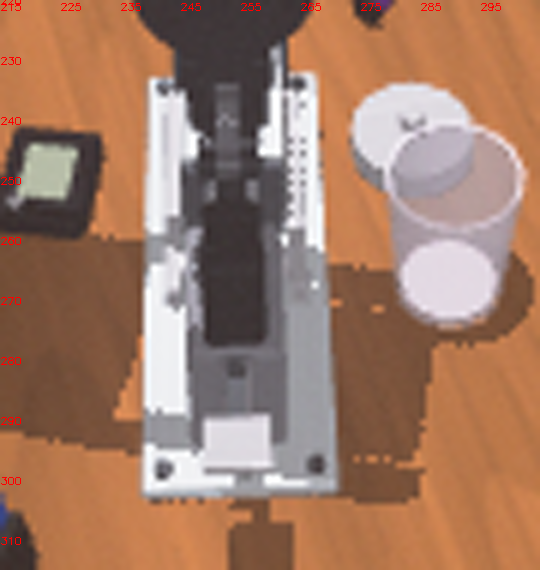

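The tab sits lower (bottom edge at row 298, against 295 at rest), so it is still riding up the tooth flank and the tooth isn't caught yet. The trigger force is only 10 N, so I'll go on.

Call:
{"api": "drive_tool", "payload": {"deltas": [{"slide": [0, -0.02, 0], "delta_rot": [0, 0, 0], "hand": 0}, {"slide": [0, 0, 0], "delta_rot": [0, 0, 0], "hand": 0}, {"slide": [0, 0, 0], "delta_rot": [0, 0, 0], "hand": 0}, {"slide": [0, 0, 0], "delta_rot": [0, 0, 0], "hand": 0}, {"slide": [0, 0, 0], "delta_rot": [0, 0, 0], "hand": 0}]}}

```text
time_s: 18.92
eef_pos: [0.5086, -0.1372, 0.12]
eef_rot: [-0.0, 0.132, 0.991, 0.002]
wrist_force: [4.6, 10.5, -3.8]
opening: -0.002
```

```bash
python3 -c "
from h import *
st();look('l',side=(235,270,40,40,10),which=['side'])"
```

```text
t 18.93 clamp mm [-64.9  -0.3 120. ] F [11.3  -1.71 -3.77] open -0.002
tool axes in clamp [[-0.001, 1.0, 0.004], [1.0, 0.001, 0.001], [0.001, 0.004, -1.0]]
```

View pics/side_l.png

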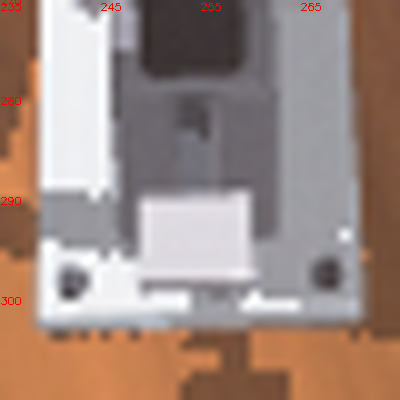

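The tab is still down (bottom at row 298.2). Another millimetre.

Call:
{"api": "drive_tool", "payload": {"deltas": [{"slide": [0, -0.02, 0], "delta_rot": [0, 0, 0], "hand": 0}, {"slide": [0, 0, 0], "delta_rot": [0, 0, 0], "hand": 0}, {"slide": [0, 0, 0], "delta_rot": [0, 0, 0], "hand": 0}, {"slide": [0, 0, 0], "delta_rot": [0, 0, 0], "hand": 0}, {"slide": [0, 0, 0], "delta_rot": [0, 0, 0], "hand": 0}]}}

```text
time_s: 19.6
eef_pos: [0.5083, -0.1381, 0.12]
eef_rot: [-0.0, 0.132, 0.991, 0.002]
wrist_force: [4.6, 9.1, -4.0]
opening: 0.002
```

```bash
python3 -c "
from h import *
st();look('m',side=(235,270,40,40,10),which=['side'])"
```

```text
t 19.6 clamp mm [-65.8  -0.2 120. ] F [ 9.95 -2.07 -4.02] open 0.002
tool axes in clamp [[-0.001, 1.0, 0.004], [1.0, 0.001, 0.001], [0.001, 0.004, -1.0]]
```

View pics/side_m.png

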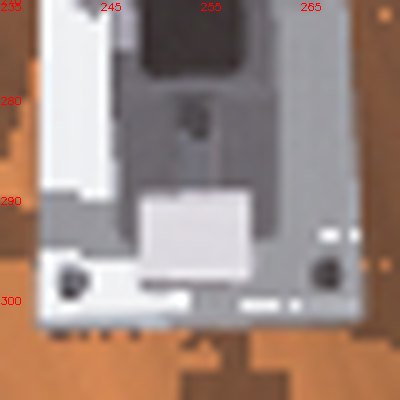

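The finger is at -65.8 mm, where every earlier tooth was caught, and the force dipped from 11.3 to 10 N. If it isn't caught the jaw just drops back to the 10 mm tooth, so I'll let go and check.

Call:
{"api": "drive_tool", "payload": {"deltas": [{"slide": [0, 0.1, 0], "delta_rot": [0, 0, 0], "hand": 0}, {"slide": [0, 0.16, 0], "delta_rot": [0, 0, 0], "hand": 0}, {"slide": [0, 0.2, 0], "delta_rot": [0, 0, 0], "hand": 0}, {"slide": [0, 0, 0], "delta_rot": [0, 0, 0], "hand": 0}, {"slide": [0, 0, 0], "delta_rot": [0, 0, 0], "hand": 0}]}}

```text
time_s: 20.27
eef_pos: [0.5142, -0.1181, 0.1207]
eef_rot: [-0.0, 0.132, 0.991, -0.0]
wrist_force: [0.3, 0.5, 1.3]
opening: -0.004
```

```bash
python3 -c "
from h import *
st();look('n',side=(215,220,90,95,6))"
```

```text
t 20.27 clamp mm [-45.   -0.6 120.7] F [ 0.62 -0.18  1.32] open -0.004
tool axes in clamp [[-0.001, 1.0, -0.0], [1.0, 0.001, 0.0], [0.0, -0.0, -1.0]]
```

View pics/side_n.png

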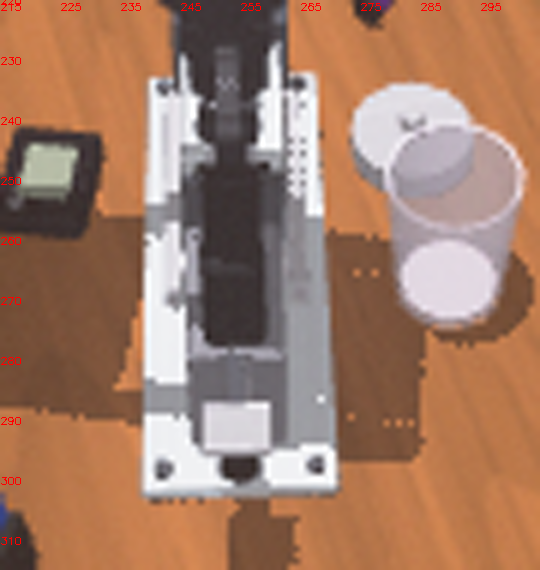

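View pics/top_n.png

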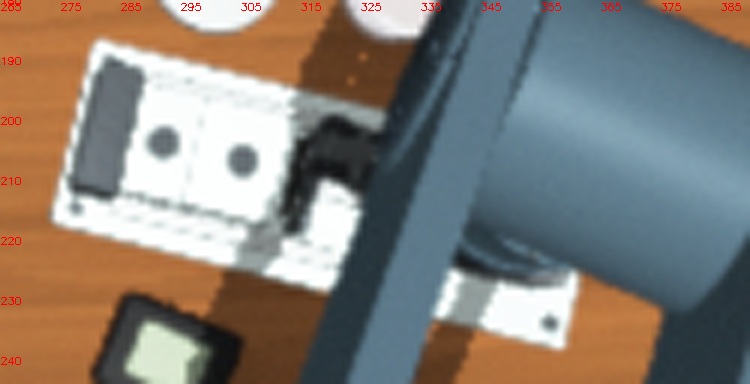

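The tail is back at the same place as before (row 297.8), so the tooth was not caught. Under load the fingers give a little, so this squeeze has to go further, still watching force and tab.

Call:
{"api": "drive_tool", "payload": {"deltas": [{"slide": [0, -0.12, 0], "delta_rot": [0, 0, 0], "hand": 0}, {"slide": [0, -0.12, 0], "delta_rot": [0, 0, 0], "hand": 0}, {"slide": [0, -0.1, 0], "delta_rot": [0, 0, 0], "hand": 0}, {"slide": [0, -0.06, 0], "delta_rot": [0, 0, 0], "hand": 0}, {"slide": [0, 0, 0], "delta_rot": [0, 0, 0], "hand": 0}]}}

```text
time_s: 21.0
eef_pos: [0.5091, -0.1358, 0.1202]
eef_rot: [-0.0, 0.133, 0.991, 0.002]
wrist_force: [4.9, 8.7, -1.8]
opening: 0.004
```

Call:
{"api": "drive_tool", "payload": {"deltas": [{"slide": [0, -0.02, 0], "delta_rot": [0, 0, 0], "hand": 0}, {"slide": [0, -0.01, 0], "delta_rot": [0, 0, 0], "hand": 0}, {"slide": [0, 0, 0], "delta_rot": [0, 0, 0], "hand": 0}, {"slide": [0, 0, 0], "delta_rot": [0, 0, 0], "hand": 0}, {"slide": [0, 0, 0], "delta_rot": [0, 0, 0], "hand": 0}]}}

```text
time_s: 21.62
eef_pos: [0.5088, -0.1368, 0.12]
eef_rot: [-0.0, 0.132, 0.991, 0.002]
wrist_force: [4.5, 9.2, -3.6]
opening: -0.001
```

```bash
python3 -c "
from h import *
st();look('o',side=(215,230,70,75,8),which=['side'])"
```

```text
t 21.62 clamp mm [-64.5  -0.3 120. ] F [10.09 -1.92 -3.62] open -0.001
tool axes in clamp [[-0.001, 1.0, 0.004], [1.0, 0.001, 0.001], [0.001, 0.004, -1.0]]
```

View pics/side_o.png

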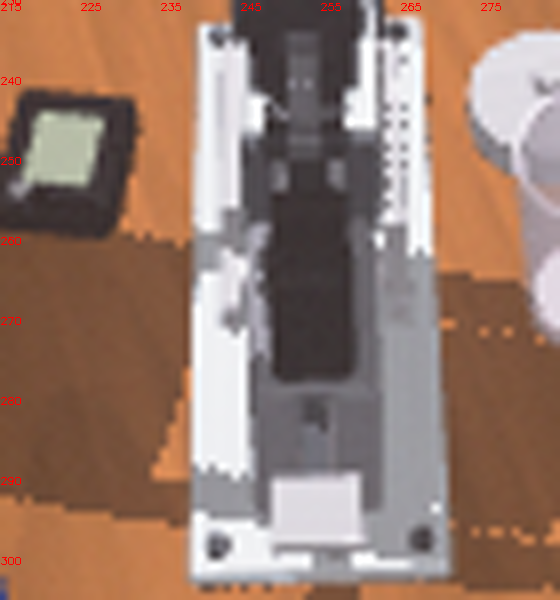

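Fingertip at about -64.5 mm, 10 N, and the tab is still low. On in 1 mm steps.

Call:
{"api": "drive_tool", "payload": {"deltas": [{"slide": [0, -0.02, 0], "delta_rot": [0, 0, 0], "hand": 0}, {"slide": [0, -0.02, 0], "delta_rot": [0, 0, 0], "hand": 0}, {"slide": [0, 0, 0], "delta_rot": [0, 0, 0], "hand": 0}, {"slide": [0, 0, 0], "delta_rot": [0, 0, 0], "hand": 0}, {"slide": [0, 0, 0], "delta_rot": [0, 0, 0], "hand": 0}]}}

```text
time_s: 22.3
eef_pos: [0.5081, -0.1385, 0.1199]
eef_rot: [-0.0, 0.132, 0.991, 0.002]
wrist_force: [4.4, 9.4, -3.7]
opening: -0.001
```

```bash
python3 -c "
from h import *
st()"
```

```text
t 22.3 clamp mm [-6.630e+01 -1.000e-01  1.199e+02] F [10.22 -1.79 -3.74] open -0.001
tool axes in clamp [[-0.001, 1.0, 0.004], [1.0, 0.001, 0.001], [0.001, 0.004, -1.0]]
```

Call:
{"api": "drive_tool", "payload": {"deltas": [{"slide": [0, -0.02, 0], "delta_rot": [0, 0, 0], "hand": 0}, {"slide": [0, 0, 0], "delta_rot": [0, 0, 0], "hand": 0}, {"slide": [0, 0, 0], "delta_rot": [0, 0, 0], "hand": 0}, {"slide": [0, 0, 0], "delta_rot": [0, 0, 0], "hand": 0}, {"slide": [0, 0, 0], "delta_rot": [0, 0, 0], "hand": 0}]}}

```text
time_s: 22.92
eef_pos: [0.5078, -0.1394, 0.1199]
eef_rot: [-0.0, 0.132, 0.991, 0.002]
wrist_force: [4.8, 11.0, -2.4]
opening: -0.003
```

```bash
python3 -c "
from h import *
st();look('p',side=(215,230,70,75,8),which=['side'])"
```

```text
t 22.93 clamp mm [-67.2  -0.  119.9] F [11.85 -1.72 -2.42] open -0.003
tool axes in clamp [[-0.001, 1.0, 0.004], [1.0, 0.001, 0.001], [0.001, 0.004, -1.0]]
```

View pics/side_p.png

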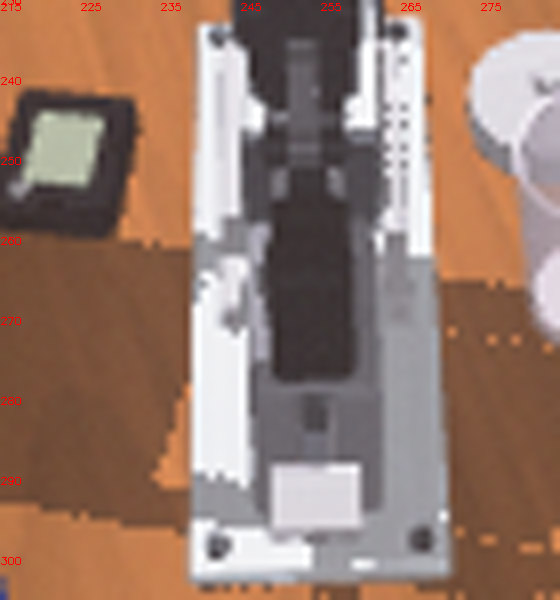

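The tab popped up: its rows went from 289.2–298 to 287.9–296.2. The tooth is caught at about 12 N. Let go.

Call:
{"api": "drive_tool", "payload": {"deltas": [{"slide": [0, 0.1, 0], "delta_rot": [0, 0, 0], "hand": 0}, {"slide": [0, 0.16, 0], "delta_rot": [0, 0, 0], "hand": 0}, {"slide": [0, 0.2, 0], "delta_rot": [0, 0, 0], "hand": 0}, {"slide": [0, 0.16, 0], "delta_rot": [0, 0, 0], "hand": 0}, {"slide": [0, 0, 0], "delta_rot": [0, 0, 0], "hand": 0}]}}

```text
time_s: 23.6
eef_pos: [0.5161, -0.1112, 0.1207]
eef_rot: [-0.0, 0.132, 0.991, -0.0]
wrist_force: [0.4, -0.5, 0.1]
opening: -0.002
```

```bash
python3 -c "
from h import *
st();look('q',side=(215,230,70,75,8))"
```

```text
t 23.6 clamp mm [-37.8  -0.6 120.7] F [-0.38 -0.54  0.14] open -0.002
tool axes in clamp [[-0.002, 1.0, -0.0], [1.0, 0.002, 0.0], [0.0, -0.0, -1.0]]
```

View pics/side_q.png

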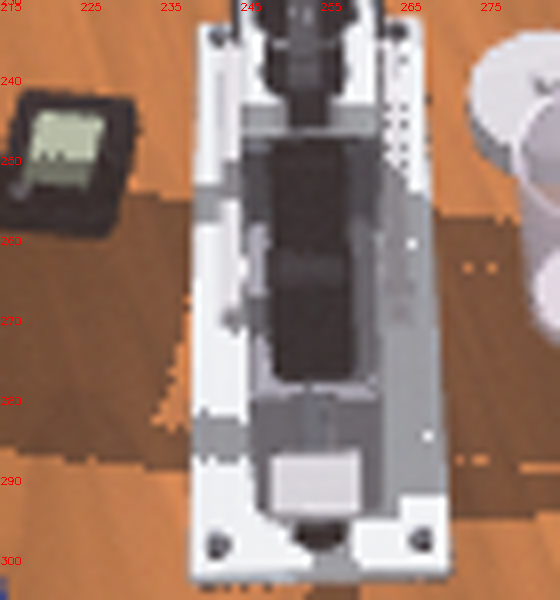

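View pics/top_q.png

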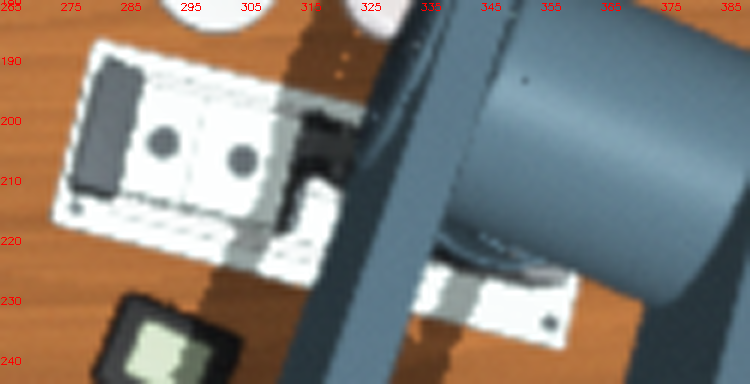

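The tail edge (row 299) and the tab (286.5–294.4) differ from the 10 mm tooth, so the jaw holds the next one. The trigger is upright, nothing touches it, and the mould is closed. I'll lift clear and go over to the tab, which takes more than the 1 s needed.

Call:
{"api": "drive_tool", "payload": {"deltas": [{"slide": [0, 0, -0.7], "delta_rot": [0, 0, 0], "hand": 0}, {"slide": [0, 0, -0.5], "delta_rot": [0, 0, 0], "hand": 0}, {"slide": [0, -0.6, 0], "delta_rot": [0, 0, 0], "hand": 0}, {"slide": [0, -0.6, 0], "delta_rot": [0, 0, 0], "hand": 0}, {"slide": [0, -0.6, 0], "delta_rot": [0, 0, 0], "hand": 0}]}}

```text
time_s: 24.32
eef_pos: [0.492, -0.1996, 0.181]
eef_rot: [0.0, 0.132, 0.991, -0.0]
wrist_force: [0.0, -0.7, -0.4]
opening: -0.005
```

Call:
{"api": "drive_tool", "payload": {"deltas": [{"slide": [0, -0.6, 0], "delta_rot": [0, 0, 0], "hand": 0}, {"slide": [0, -0.2, 0], "delta_rot": [0, 0, 0], "hand": 0}, {"slide": [0, 0, 0], "delta_rot": [0, 0, 0], "hand": 0}, {"slide": [0, 0, 0], "delta_rot": [0, 0, 0], "hand": 0}, {"slide": [0, 0, 0], "delta_rot": [0, 0, 0], "hand": 0}]}}

```text
time_s: 24.95
eef_pos: [0.4822, -0.2361, 0.1808]
eef_rot: [-0.0, 0.132, 0.991, 0.0]
wrist_force: [-0.6, -1.2, -0.1]
opening: 0.001
```

```bash
python3 -c "
from h import *
st();look('r',side=(215,220,70,95,8),top=(260,180,130,65,6))"
```

```text
t 24.95 clamp mm [-167.3   -0.8  180.8] F [-1.33  0.25 -0.1 ] open 0.001
tool axes in clamp [[-0.002, 1.0, 0.0], [1.0, 0.002, 0.0], [0.0, 0.0, -1.0]]
```

View pics/side_r.png

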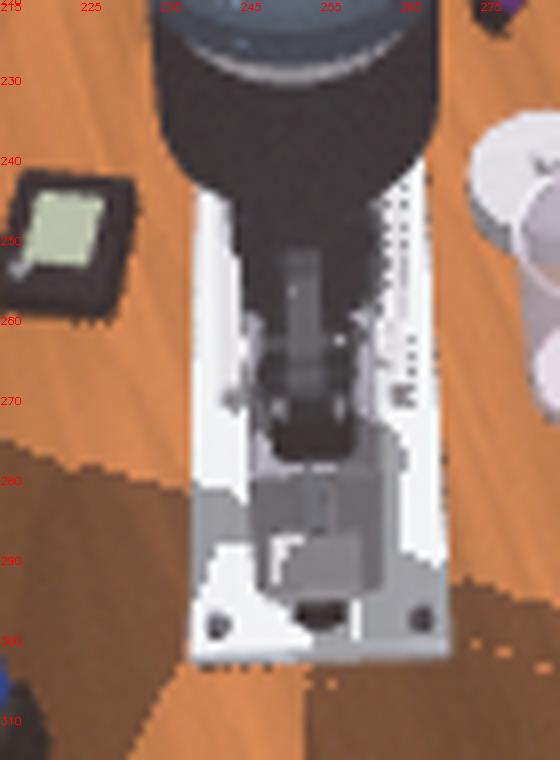

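View pics/top_r.png

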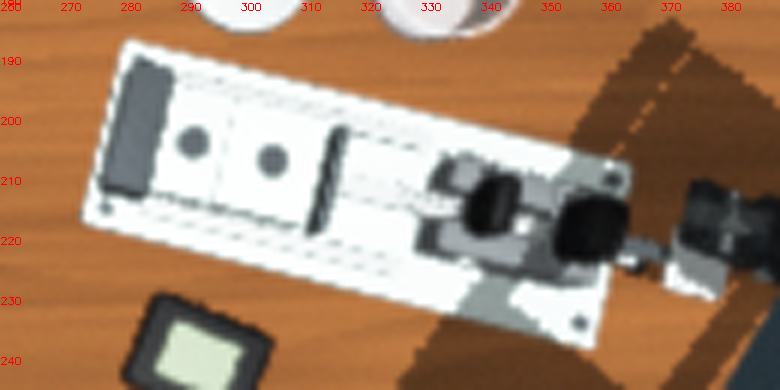

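The top view is clear: the mould is closed, with the fixed half's dot at (193,142) and the loose half's at (272,160). The pad is compressed onto its plate, which fits about 9 N, and the trigger is upright. More than 1 s has passed since release, so I'll descend to the tab.

Call:
{"api": "drive_tool", "payload": {"deltas": [{"slide": [0, -0.02, 0.6], "delta_rot": [0, 0, 0], "hand": 0}, {"slide": [0, 0, 0.6], "delta_rot": [0, 0, 0], "hand": 0}, {"slide": [0, 0, 0.4], "delta_rot": [0, 0, 0], "hand": 0}, {"slide": [0, 0, 0], "delta_rot": [0, 0, 0], "hand": 0}, {"slide": [0, 0, 0], "delta_rot": [0, 0, 0], "hand": 0}]}}

```text
time_s: 25.68
eef_pos: [0.4822, -0.2382, 0.1017]
eef_rot: [0.001, 0.132, 0.991, -0.0]
wrist_force: [0.6, -0.3, -0.3]
opening: 0.003
```

```bash
python3 -c "
from h import *
st();look('s',side=(215,230,70,85,8),which=['side'])"
```

```text
t 25.68 clamp mm [-169.3   -1.4  101.7] F [-0.18 -0.65 -0.26] open 0.003
tool axes in clamp [[-0.001, 1.0, -0.0], [1.0, 0.001, -0.001], [-0.001, -0.0, -1.0]]
```

View pics/side_s.png

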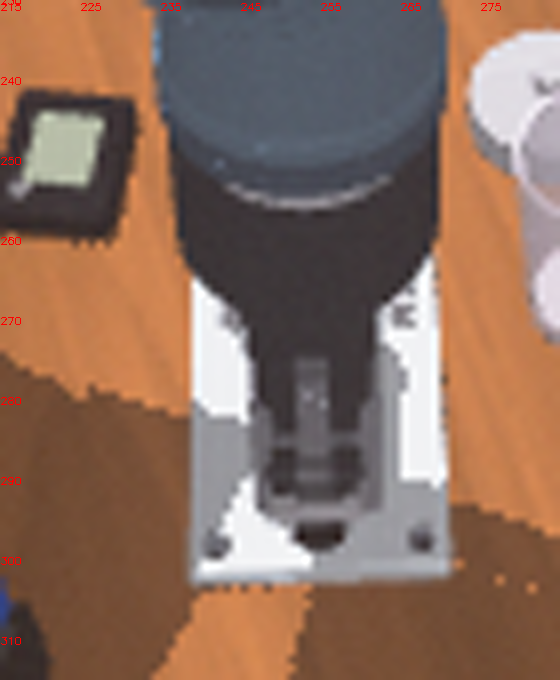

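The fingers are right over the tab. Press down to about z 77 mm.

Call:
{"api": "drive_tool", "payload": {"deltas": [{"slide": [0, 0, 0.16], "delta_rot": [0, 0, 0], "hand": 0}, {"slide": [0, 0, 0.08], "delta_rot": [0, 0, 0], "hand": 0}, {"slide": [0, 0, 0.06], "delta_rot": [0, 0, 0], "hand": 0}, {"slide": [0, 0, 0.06], "delta_rot": [0, 0, 0], "hand": 0}, {"slide": [0, 0, 0], "delta_rot": [0, 0, 0], "hand": 0}]}}

```text
time_s: 26.35
eef_pos: [0.4812, -0.2374, 0.0821]
eef_rot: [-0.001, 0.132, 0.991, 0.0]
wrist_force: [-1.0, 0.3, -0.2]
opening: -0.002
```

```bash
python3 -c "
from h import *
st()"
```

```text
t 26.35 clamp mm [-168.8   -0.2   82.1] F [ 0.02  0.99 -0.15] open -0.002
tool axes in clamp [[-0.001, 1.0, 0.001], [1.0, 0.001, 0.001], [0.001, 0.001, -1.0]]
```

Call:
{"api": "drive_tool", "payload": {"deltas": [{"slide": [0, 0, 0.06], "delta_rot": [0, 0, 0], "hand": 0}, {"slide": [0, 0, 0.06], "delta_rot": [0, 0, 0], "hand": 0}, {"slide": [0, 0, 0], "delta_rot": [0, 0, 0], "hand": 0}, {"slide": [0, 0, 0], "delta_rot": [0, 0, 0], "hand": 0}, {"slide": [0, 0, 0], "delta_rot": [0, 0, 0], "hand": 0}]}}

```text
time_s: 26.98
eef_pos: [0.4816, -0.2379, 0.0768]
eef_rot: [-0.0, 0.132, 0.991, 0.0]
wrist_force: [0.1, 0.9, 1.0]
opening: 0.002
```

```bash
python3 -c "
from h import *
st();look('t',side=(215,230,70,85,8),top=(260,180,130,65,6))"
```

```text
t 26.98 clamp mm [-169.1   -0.7   76.8] F [0.87 0.1  1.  ] open 0.002
tool axes in clamp [[-0.001, 1.0, 0.0], [1.0, 0.001, 0.0], [0.0, 0.0, -1.0]]
```

View pics/side_t.png

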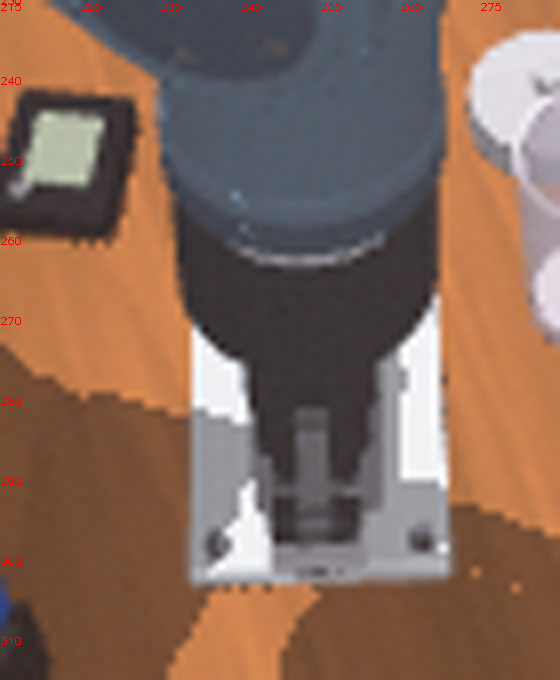

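View pics/top_t.png

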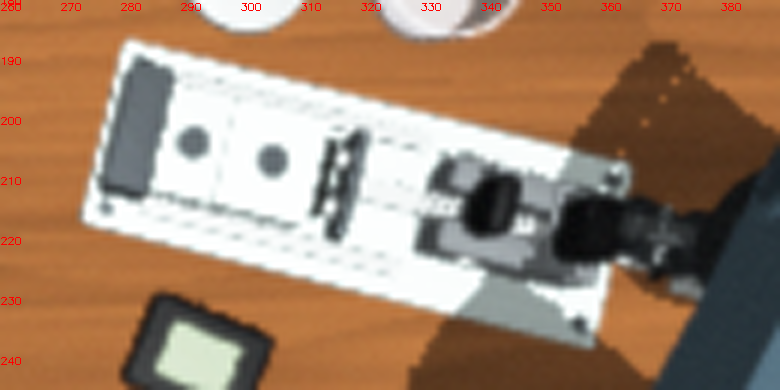

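The jaw has let go: the pad is off its plate again at (325,180), the plate moved back to (350,180), and the mould dots are unchanged. I'll press 1.5 mm more to be sure of the angle, hold, then lift.

Call:
{"api": "drive_tool", "payload": {"deltas": [{"slide": [0, 0, 0.03], "delta_rot": [0, 0, 0], "hand": 0}, {"slide": [0, 0, 0], "delta_rot": [0, 0, 0], "hand": 0}, {"slide": [0, 0, 0], "delta_rot": [0, 0, 0], "hand": 0}, {"slide": [0, 0, 0], "delta_rot": [0, 0, 0], "hand": 0}, {"slide": [0, 0, 0], "delta_rot": [0, 0, 0], "hand": 0}]}}

```text
time_s: 27.7
eef_pos: [0.4817, -0.2381, 0.0754]
eef_rot: [0.0, 0.132, 0.991, -0.0]
wrist_force: [0.1, -1.7, 1.1]
opening: -0.0
```

```bash
python3 -c "
from h import *
st()"
```

```text
t 27.7 clamp mm [-169.3   -0.8   75.4] F [-1.64 -0.52  1.1 ] open -0.0
tool axes in clamp [[-0.001, 1.0, -0.0], [1.0, 0.001, -0.0], [-0.0, -0.0, -1.0]]
```

Call:
{"api": "drive_tool", "payload": {"deltas": [{"slide": [0, 0, -0.1], "delta_rot": [0, 0, 0], "hand": 0}, {"slide": [0, 0, -0.3], "delta_rot": [0, 0, 0], "hand": 0}, {"slide": [0, 0, -0.6], "delta_rot": [0, 0, 0], "hand": 0}, {"slide": [0, -0.4, -0.8], "delta_rot": [0, 0, 0], "hand": 0}, {"slide": [0, -0.8, -0.8], "delta_rot": [0, 0, 0], "hand": 0}]}}

```text
time_s: 28.32
eef_pos: [0.4661, -0.2953, 0.2075]
eef_rot: [0.0, 0.131, 0.991, 0.0]
wrist_force: [0.8, -1.2, -0.4]
opening: 0.002
```

Call:
{"api": "drive_tool", "payload": {"deltas": [{"slide": [0, -0.8, 0], "delta_rot": [0, 0, 0], "hand": 0}, {"slide": [0, -0.5, 0], "delta_rot": [0, 0, 0], "hand": 0}, {"slide": [0, 0, 0], "delta_rot": [0, 0, 0], "hand": 0}, {"slide": [0, 0, 0], "delta_rot": [0, 0, 0], "hand": 0}, {"slide": [0, 0, 0], "delta_rot": [0, 0, 0], "hand": 0}]}}

```text
time_s: 28.95
eef_pos: [0.4491, -0.3573, 0.2048]
eef_rot: [-0.0, 0.132, 0.991, 0.001]
wrist_force: [-0.1, 0.2, -0.5]
opening: -0.002
```

```bash
python3 -c "
from h import *
st();look('u',side=(215,220,70,95,8),top=(260,180,130,65,6))"
```

```text
t 28.95 clamp mm [-292.9   -0.8  204.8] F [ 0.17  0.17 -0.49] open -0.002
tool axes in clamp [[-0.002, 1.0, 0.001], [1.0, 0.002, 0.001], [0.001, 0.001, -1.0]]
```

View pics/side_u.png

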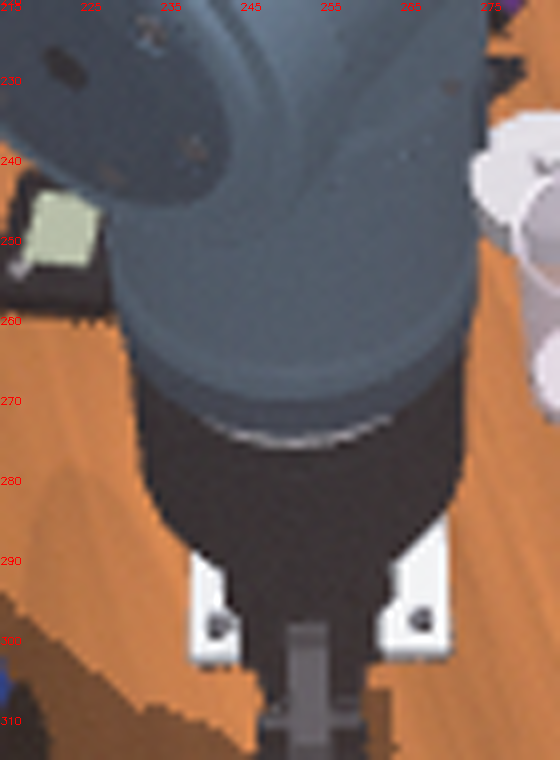

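View pics/top_u.png

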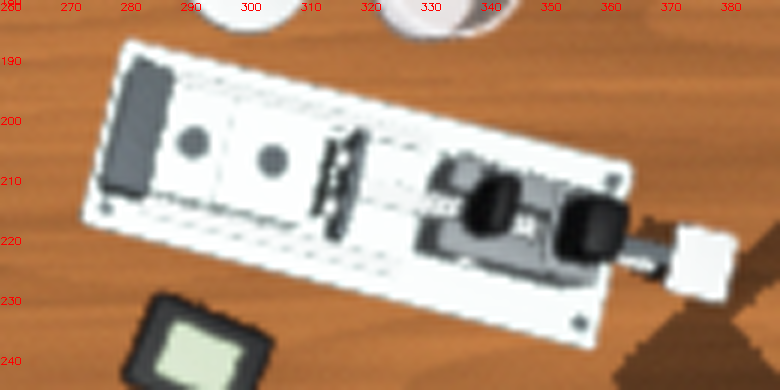

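Final view:
- **Mould:** dots at (193,142) and (272,160), still closed.
- **Jaw:** plate's lower tip at (333,240), the same spot as when the jaw held the 4 mm tooth, so it is short of the 6 mm touch point.
- **Tab and trigger:** tab back at its rest pixel (702,263), trigger upright.
- **Fingers:** clear of everything.

Handing in.

```bash
python3 -c "
from bench import ctrl
print(ctrl.hand_in())"
```

```text
the job is handed in; nothing more can be done
None
```

The mould was clamped, released and left closed in its guide, and I handed the job in at about 29 s of the 72 s allowed. The hand-in gave no verdict.

- **Squeezing:** I worked the trigger with shut fingers, eight squeezes in all. The mould was home after the fifth. The first try at the last tooth did not catch and the jaw dropped back harmlessly to the 10 mm tooth. The second try caught at about 12 N of trigger force, when I saw the tab pop up.
- **Clamped:** the mould stayed clamped with the trigger free for about 2 s. From the pictures the pad was pressed in by about 9 mm, so I put the clamp force at about 9 N. I could not measure that force directly.
- **Release:** I pressed the tab until the jaw sprang back about 9 mm, then let it up and moved the arm away.
- **Last checks:** the two mould halves are about 37 mm apart centre to centre, which is fully closed. The jaw stands where it stood at the 4 mm tooth, so it should be clear of the mould. The trigger and tab looked to be back at rest, and the wrist force was near zero.
- **What disagreed:** trigger forces read a few newtons below the stated ranges, 4 to 5 N while walking the jaw and 12 N at the catch. For the last tooth I therefore relied on the tab's movement as well as force.
- **Bystanders:** the arm touched nothing but the trigger and tab as far as I could tell, and the timer, the beaker and the small weight beside the clamp look unmoved. The wrench, the stand and the other weight were out of my close-up views, so I did not check them at the end.

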